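# Load the filter test tray and put it live

## Robot

A 7-joint arm with a two-finger parallel gripper is mounted at the origin on the work surface. World frame = base frame: x ahead of the robot, y to its left, z up, the work surface at z = 0. Lengths are in m, angles in rad, forces in N, time in s.
With the tool pointing down it reaches from about 0.35 to 0.9 m from the base axis. Payload 8.1 kg.
Tool frame: the origin (TCP) lies midway between the tips of the shut fingers; the grasp point (between the pads) lies 19 mm behind it (ctrl.tcp_to_grasp is the distance from the TCP to the grasp point, in m); z points along the fingers, x is the direction in which the jaws open and shut, and the axes are right-handed (so a half turn about z gives the same grasp; the last joint's range is limited). The gripper opens to 85 mm and grips with 20 to 120 N. Pads are 22 mm wide; open, the fingers measure 114 mm over their backs; the gripper's body (76 mm by 85 mm) begins 54 mm behind the grasp point. The pads swing forward as they close: fully open they stand 13 mm farther back than shut.
Start: joints at [-1.417, 0.434, 0.025, 1.573, -0.012, 1.134, -0.075], TCP at [0.159, 0.605, 0.231] pointing down, gripper open.
Joint ranges: [-2.62, 2.62], [-0.44, 2.09], [-1.27, 1.32], [0.08, 2.57], [-1.32, 4.46], [0.12, 2], [-2.74, 2.74]. Speed limits (rad/s): [2.22, 2.22, 3.01, 3.01, 3.14, 3.14, 3.14].

## Interface

Orientations are given as a unit quaternion [w, x, y, z].
In Python, from plant import ctrl, cams, finish_job gives the robot as it stands.
- The arm moves only by the tool move_arm, never from a script. Its argument "rows" is a list of rows, each a list of 6 numbers: the shift along the tool's x, y, z in m, then the turn, a rotation vector about the tool's x, y, z in degrees. A call has 1 to 12 rows; each row is the pose to reach, as a shift and turn from the pose commanded when the call began, along the tool's axes at that moment; what a row does not reach only later rows make up. A row lasts 1/12 s, in which the tool goes at most 41.7 mm and 7.16 degrees, less where a joint would pass 70% of its speed; a pose out of reach is approached as far as the arm can. A call with a gripper value outside its range is refused whole. "hand" is the closure, from 0 (fully open) to 1 (shut), set as the call begins (left out, the last holds). The fingers move at their own pace and stop on an object; "force" is the grip in N (left out, the last holds). Time passes only in rows, so rows that repeat a pose let the fingers close. It gives the time, the measured TCP pose, the force and the opening at its end, in the units of the state.
- ctrl.get_state(): the state, without advancing time (a new reading comes with each control period).
- cams.read_camera(name): name is "scene" or "top"; returns a dict with "image" (384x512x3 uint8, red, green, blue), "z_map" (384x512 float32, m along the optical axis (not along the pixel's ray), 0 where there is no reading), "mtx" (3x3 intrinsics, pixels), "eye" and "rotation" of the camera in the world. Camera axes: x right, y down, z forward; pixel columns grow to the right and rows downward; lengths in m; the calibration is good to about 2 mm. A picture is of the moment at which its call begins.
- finish_job(): hands the job in, once; it reports no verdict.
The state is a dict: "time": time; "joints": joint angles; "joint_velocities": joint speeds; "tau": joint torques, N m; "position": TCP position; "eef_rot": TCP orientation; "wrist_force": force on the tool from outside, world axes, zero at the start; "torque": the same for the moment, N m; "grip_width": finger opening in m.
Only numpy, scipy, OpenCV 4.12 (cv2) and the standard library are available. Lean on these libraries where they do the work, as an engineer would, in place of code of your own. Each camera call takes 0.05 s, during which the arm holds its last target.

## Task

The output selector was left live: press its knob down and turn it to standby (green dot), free the orange clamp knob on the test tray and draw the blue stop fully back. Lay every filter module on the bench flat in the tray's channel, long side along it, slide the stop up until the whole row is closed tight between end wall and stop, and turn the clamp knob fully tight. Last of all, press and turn the selector back to live (red dot) and let it spring up; leave everything else on the bench where it is.

Things in the scene. Friction and masses are not known exactly. Their poses are not given: they have to be found in the camera images.
- selector_grip (a point): output selector: black knob (disc 52 mm wide, upright bar 50 x 14 mm, 25 mm tall on it) on top of the fixed cream output unit (110 x 150 x 58 mm). The point is on the turning axis, 12 mm above the disc, 13 mm below the bar's top, 91 mm above the table when up; it turns and sinks with the knob. x along the bar, -x towards its white pointer, z up.
- selector (a joint): angle of the selector, rad, growing clockwise seen from above: 0 = standby (pointer at the green dot), 1.2 = live (red dot), hard stops at both. While up it is locked in either position (0.04 rad play); it turns only while pressed at least 7 mm down, then almost freely.
- selector_press (a joint): how far the selector is pressed down, m: 0 = up, 0.010 = bottomed. A spring pushes it up: 4 N at the top, 9 N at the bottom. Let go in standby or live it pops up; in between it stays caught down.
- tray_wall (a point): test tray: aluminium plate 110 x 360 x 12 mm fixed on the bench, with a channel 50 mm wide between two steel strips 6 mm high. The point is on the channel floor (12 mm above the table), mid-channel, at the inner face of the fixed blue end wall (100 mm wide, 40 mm tall above the floor). y runs along the channel from the wall to the stop, x across, z up.
- stop_face (a point): sliding stop: blue block 100 mm wide, 44 mm deep, 41 mm tall, across the channel. The point is on its face towards the end wall, mid-channel, at floor height; axes as tray_wall; the block lies behind it (0 to +44 mm in y).
- stop (a joint): travel of the stop along the tray, m: the clear gap between end wall and stop face is 0.070 + this value. 0.21 = fully back (gap 280 mm). Slides with 1 to 3 N when the clamp is free; held (to about 15 N) when tight.
- clamp_grip (a point): clamp knob on top of the stop, axis 22 mm behind the stop's face: orange disc 52 mm wide, 7 mm thick, with an upright bar 50 x 14 mm, 24 mm tall. The point is on the axis, 12 mm above the disc and 12 mm below the bar's top (74 mm above the table). x along the bar, z up; it turns and travels with the knob. The stop can be pulled along by this knob.
- clamp (a joint): angle of the clamp knob, rad, growing counter-clockwise seen from above: 0 = fully tight (white pointer at the yellow mark), above 1.0 = free, 1.4 = end of turn. Stays where it is left; stiff, about 0.25 N m while tightening.
- module1: filter module, absent in some starts: milled aluminium block with a blue band, 44 mm (x) by 60 mm (y) by 38 mm tall, 0.15 to 0.3 kg, on top brass screws and two brass stubs 8 mm high, 22 mm either side of the middle along y. Origin: centre of its underside, z up. Grip it across the 44 mm; its 60 mm side goes along the channel, either way round.
- module2: filter module, absent in some starts: milled aluminium block with a blue band, 44 mm (x) by 60 mm (y) by 38 mm tall, 0.15 to 0.3 kg, on top brass screws and two brass stubs 8 mm high, 22 mm either side of the middle along y. Origin: centre of its underside, z up. Grip it across the 44 mm; its 60 mm side goes along the channel, either way round.
- module3: filter module, absent in some starts: milled aluminium block with a blue band, 44 mm (x) by 60 mm (y) by 38 mm tall, 0.15 to 0.3 kg, on top brass screws and two brass stubs 8 mm high, 22 mm either side of the middle along y. Origin: centre of its underside, z up. Grip it across the 44 mm; its 60 mm side goes along the channel, either way round.
- module4: filter module, absent in some starts: milled aluminium block with a blue band, 44 mm (x) by 60 mm (y) by 38 mm tall, 0.15 to 0.3 kg, on top brass screws and two brass stubs 8 mm high, 22 mm either side of the middle along y. Origin: centre of its underside, z up. Grip it across the 44 mm; its 60 mm side goes along the channel, either way round.
- screwdriver: bystander: yellow screwdriver, 180 mm long, lying to the right of the tray; leave alone
- tuning_tool: bystander: short yellow screwdriver, 120 mm long, lying between the tray and the modules; origin under its middle; leave alone
- pliers: bystander: blue-handled pliers, 120 mm long; leave alone
- solder_reel: bystander: grey reel, 60 mm diameter, 46 mm tall; leave alone
- flux_bottle: bystander: white bottle, 44 mm diameter, 100 mm tall; leave alone
Not all that is in view belongs to the job. What is meant by the part that bears selector_grip is not turquoise, and is the smaller of those in its own colour.

How it is judged:
By the outcome, as a careful person would: the job done as asked, in the order asked, and still so for the second after the job is handed in, with the robot touching nothing.
Of module1, module2, module3, module4 only 2 to 4 are there at a start; the rules pass over those that are not, and their reading is None.
At some moment in a run one of module1, module2, module3, module4 may be knocked a few centimetres aside while the robot is not near it.
It also fails if it takes over 210 s, if anything falls off the work surface, if the arm or the gripper's body presses on something with over 40 N, if the wrist force passes 120 N, or if a joint passes its speed limit or range.

## Working session

There is one attempt and no reset: what is moved stays moved. The work goes in short steps, Python scripts to look and compute and a tool call to move; the robot and the scene stay as the last step left them, time stands still between calls to the robot, and variables do not carry over. Pictures are saved under pics/ and viewed, and the job is handed in when it is done.

Besides the shell and the picture viewer there is one more tool, called after "Call:" as name(argument=value, ...) on one line, values as JSON. move_arm: Moves the arm, as the interface text tells. Its arguments: {"type":"object","properties":{"rows":{"type":"array","items":{"type":"array","items":{"type":"number"}}},"hand":{"type":"number"},"force":{"type":"number"}},"required":["rows"]}

```bash
ls; mkdir -p pics
python3 - <<'E'
from plant import ctrl,cams
import cv2,numpy as np
s=ctrl.get_state()
print(s)
for n in("scene","top"):
    c=cams.read_camera(n)
    np.savez(f"/tmp/{n}0.npz",**c)
    print(n,c["mtx"],c["eye"],c["rotation"])
    cv2.imwrite(f"pics/{n}0.png",cv2.resize(c["image"][:,:,::-1],(800,600),interpolation=cv2.INTER_CUBIC))
E
```

```text
pics
{'time': 0.0, 'joints': array([-1.41659363,  0.43520428,  0.0249828 ,  1.57413119, -0.01160547,
        1.13402802, -0.07506366]), 'joint_velocities': array([-1.07527253e-03,  1.54085308e-05,  8.99254453e-04, -1.05372314e-03,
       -9.00958040e-04,  6.88956824e-04,  1.22159430e-03]), 'tau': array([-2.86876693e-04, -6.70460200e+01,  1.02453992e+00, -3.16207981e+01,
        1.53802667e-02,  1.25262994e-02, -2.53395496e-05]), 'position': array([0.15866875, 0.60397166, 0.23052454]), 'eef_rot': array([ 5.52087978e-04,  7.91843464e-01,  6.10723560e-01, -5.96594092e-04]), 'wrist_force': array([ 0.17889815, -0.09332745, -0.24803981]), 'torque': array([ 0.01986645,  0.07204838, -0.04126921]), 'grip_width': 0.08577681006729179}
scene [[440.64168916   0.         254.36218928]
 [  0.         440.64168916 188.97504042]
 [  0.           0.           1.        ]] [1.2038192  0.52086975 1.18459763] [-0.14813526  0.41474419  0.84641961 -0.29936108]
top [[358.12964134   0.         258.88303536]
 [  0.         358.12964134 197.19318744]
 [  0.           0.           1.        ]] [ 0.34469923 -0.0146336   1.12365151] [-0.05086419  0.71334621 -0.69730193  0.04816685]
```

View pics/scene0.png

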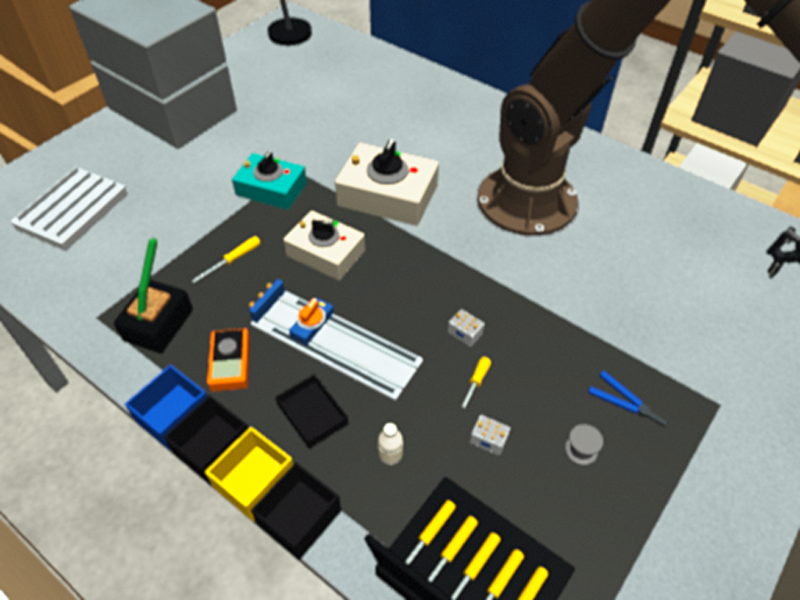

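View pics/top0.png

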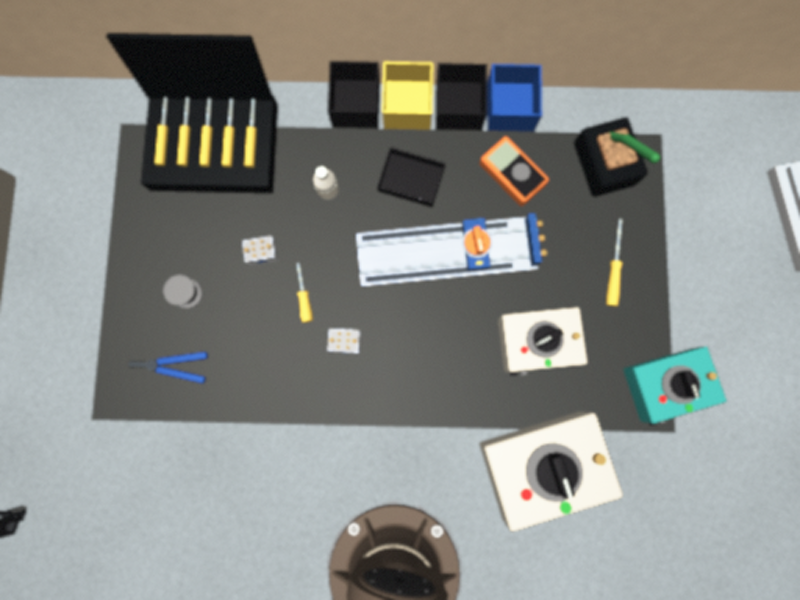

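```bash
cat > h.py <<'E'
import numpy as np,cv2
from scipy.spatial.transform import Rotation as R
def load(n,i): return dict(np.load(f"/tmp/{n}{i}.npz"))
def rot(c):
    q=c["rotation"]; return R.from_quat([q[1],q[2],q[3],q[0]]).as_matrix()
def ray(c,u,v,z):
    d=rot(c)@np.linalg.inv(c["mtx"])@np.array([u,v,1.]); t=(z-c["eye"][2])/d[2]; return c["eye"]+t*d
def proj(c,P):
    p=c["mtx"]@(rot(c).T@(np.asarray(P,float)-c["eye"])); return p[:2]/p[2]
def world(c):
    v,u=np.mgrid[0:384,0:512]; z=c["z_map"]
    p=np.stack([u,v,np.ones_like(u)],-1)@np.linalg.inv(c["mtx"]).T*z[...,None]
    return p@rot(c).T+c["eye"]
def crop(c,x0,y0,x1,y1,k,fn):
    cv2.imwrite(fn,cv2.resize(c["image"][y0:y1,x0:x1,::-1],None,fx=k,fy=k,interpolation=cv2.INTER_CUBIC))
def snap(i):
    from plant import cams
    for n in("scene","top"): np.savez(f"/tmp/{n}{i}.npz",**cams.read_camera(n))
def tilt(c,mask):
    k=cv2.findContours(mask.astype(np.uint8),0,2)[0]
    return [cv2.minAreaRect(x) for x in k if cv2.contourArea(x)>8]
E
python3 - <<'E'
from h import *
c=load("top",0); s=load("scene",0)
crop(c,220,130,380,250,5,"pics/t0a.png")
crop(c,150,140,250,240,6,"pics/t0b.png")
crop(s,150,110,350,260,4,"pics/s0a.png")
W=world(c)
for u,v in((349,216),(219,218),(165,159),(300,170),(240,160),(300,220)): print(u,v,W[v,u].round(4))
E
```

```text
349 216 [ 0.4402 -0.2676  0.1031]
219 218 [0.4313 0.1109 0.0382]
165 159 [0.6107 0.2854 0.0398]
300 170 [ 0.5822 -0.1322  0.0537]
240 160 [0.6192 0.0541 0.0138]
300 220 [ 0.4338 -0.1393 -0.0005]
```

View pics/t0a.png

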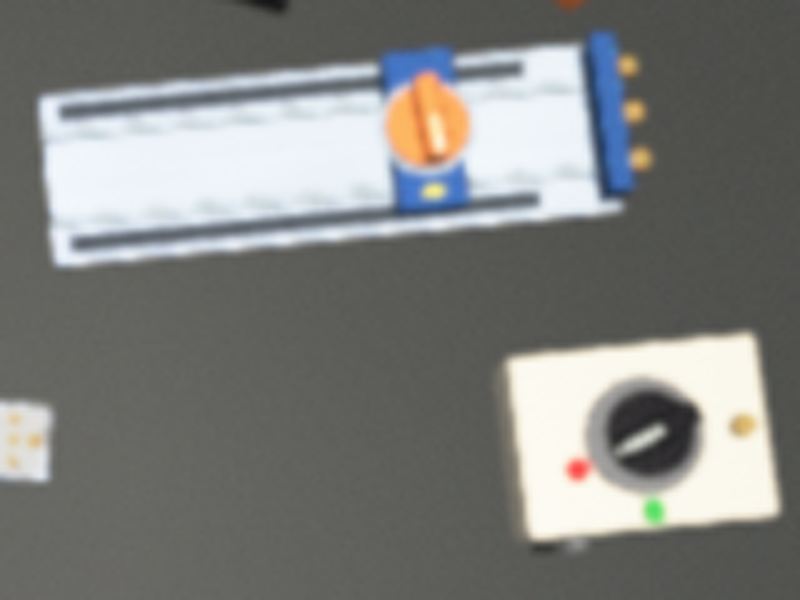

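View pics/t0b.png

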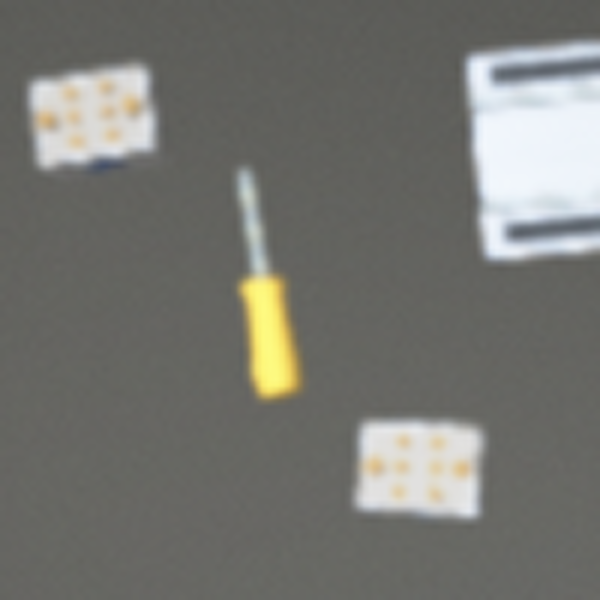

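View pics/s0a.png

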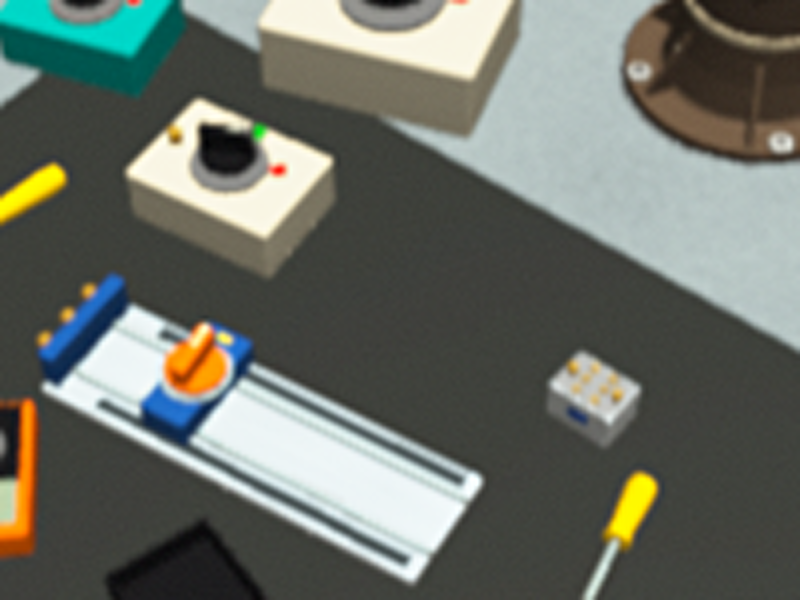

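```bash
cat > meas.py <<'E'
from h import *
import sys
def pts(c,z0,z1,box,extra=None):
    W=world(c); m=(W[...,2]>z0)&(W[...,2]<z1)&(W[...,0]>box[0])&(W[...,0]<box[1])&(W[...,1]>box[2])&(W[...,1]<box[3])
    if extra is not None: m&=extra
    return W[m]
def rect(P):
    (cx,cy),(w,h),a=cv2.minAreaRect(P[:,:2].astype(np.float32))
    if w<h: w,h,a=h,w,a+90
    return np.round([cx,cy,w,h],4),round((a+90)%180-90,1),len(P),P.mean(0).round(4)
E
python3 - <<'E'
from meas import *
for n in("top","scene"):
    c=load(n,0); print(n)
    hsv=cv2.cvtColor(c["image"],cv2.COLOR_RGB2HSV)
    print("m1",rect(pts(c,.032,.042,(.37,.49,.05,.17))))
    print("m2",rect(pts(c,.032,.042,(.56,.66,.23,.34))))
    print("selbar",rect(pts(c,.094,.12,(.36,.52,-.34,-.2))))
    print("seldisc",rect(pts(c,.074,.085,(.36,.52,-.34,-.2))))
    print("unit",rect(pts(c,.05,.064,(.3,.55,-.38,-.16))))
    print("clampbar",rect(pts(c,.078,.1,(.5,.7,-.25,-.0))))
    print("stop",rect(pts(c,.045,.06,(.5,.7,-.2,-.05),(hsv[...,0]>100)&(hsv[...,0]<125)&(hsv[...,1]>120))))
    print("wall",rect(pts(c,.045,.06,(.5,.7,-.3,-.19),(hsv[...,0]>100)&(hsv[...,0]<125)&(hsv[...,1]>120))))
    print("tray",rect(pts(c,.009,.022,(.5,.7,-.35,.15),hsv[...,2]>150)))
    W=world(c)
    for nm,m in (("red",(hsv[...,0]<8)|(hsv[...,0]>172)),("green",(hsv[...,0]>45)&(hsv[...,0]<75)),("yel",(hsv[...,0]>22)&(hsv[...,0]<34))):
        m=m&(hsv[...,1]>130)&(hsv[...,2]>100); 
        k,l,st,ce=cv2.connectedComponentsWithStats(m.astype(np.uint8))
        for i in range(1,k):
            P=W[l==i].mean(0)
            if .36<P[0]<.68 and -.4<P[1]<.1 and st[i,4]>3: print(nm,st[i,4],ce[i].round(1),P.round(4))
E
```

```text
top
m1 (array([0.4315, 0.1108, 0.0607, 0.0431]), -89.6, 250, array([0.4313, 0.1097, 0.0385]))
m2 (array([0.6104, 0.2868, 0.0603, 0.0448]), -78.2, 230, array([0.6095, 0.2858, 0.0385]))
selbar (array([ 0.4412, -0.274 ,  0.0485,  0.0139]), -61.7, 87, array([ 0.4412, -0.2742,  0.1037]))
seldisc (array([ 0.4409, -0.2739,  0.0506,  0.0484]), 23.0, 164, array([ 0.4409, -0.2737,  0.0792]))
unit (array([ 0.3964, -0.2794,  0.2014,  0.1509]), 6.1, 1531, array([ 0.4399, -0.2721,  0.0585]))
clampbar (array([ 0.6282, -0.1452,  0.0505,  0.014 ]), 10.7, 83, array([ 0.6274, -0.1449,  0.0854]))
stop (array([ 0.6284, -0.1455,  0.1003,  0.0434]), 7.3, 131, array([ 0.6293, -0.1447,  0.053 ]))
wall (array([ 0.6413, -0.2593,  0.099 ,  0.0148]), 5.3, 157, array([ 0.6415, -0.2591,  0.0516]))
tray (array([ 0.6211, -0.0884,  0.3585,  0.1104]), -83.0, 2667, array([ 0.617 , -0.0747,  0.0133]))
red 8 [335.  223.5] [ 0.4209 -0.2363  0.0608]
green 4 [350.5 231.5] [ 0.3984 -0.282   0.0603]
scene
m1 (array([0.4357, 0.1099, 0.0613, 0.0481]), 86.4, 188, array([0.4372, 0.1107, 0.0379]))
m2 (array([0.6144, 0.2866, 0.0597, 0.0472]), -80.6, 257, array([0.6163, 0.2873, 0.0381]))
selbar (array([ 0.4444, -0.2763,  0.0506,  0.019 ]), -60.3, 66, array([ 0.4452, -0.2728,  0.1015]))
seldisc (array([ 0.4559, -0.266 ,  0.0465,  0.026 ]), -52.3, 68, array([ 0.4544, -0.2661,  0.079 ]))
unit (array([ 0.3981, -0.2823,  0.2069,  0.1545]), 6.8, 798, array([ 0.4482, -0.2678,  0.0576]))
clampbar (array([ 0.6313, -0.1457,  0.0489,  0.0156]), 10.9, 65, array([ 0.6314, -0.145 ,  0.0843]))
stop (array([ 0.6304, -0.1432,  0.1031,  0.0408]), 5.4, 111, array([ 0.6468, -0.1383,  0.0517]))
wall (array([ 0.6442, -0.2599,  0.1042,  0.0177]), 7.8, 119, array([ 0.6456, -0.2589,  0.051 ]))
tray (array([ 0.6244, -0.0857,  0.3521,  0.1137]), -83.3, 1938, array([ 0.6244, -0.0636,  0.0131]))
red 8 [219.1 152.1] [ 0.4249 -0.2357  0.0593]
green 9 [214.1 142.3] [ 0.4057 -0.2749  0.0686]
```

```bash
cat > go.py <<'E'
# go.py x y z psi : tool shift/turn to world goal
from h import *
import sys
from plant import ctrl
def st():
    s=ctrl.get_state(); q=s["eef_rot"]; M=R.from_quat([q[1],q[2],q[3],q[0]])
    return s,M
def rel(x,y,z,psi):
    s,M=st(); p=np.radians(psi)
    G=R.from_matrix(np.array([[np.cos(p),np.sin(p),0],[np.sin(p),-np.cos(p),0],[0,0,-1]]).T.T)
    d=M.inv().apply(np.array([x,y,z])-s["position"]); r=(M.inv()*G).as_rotvec(degrees=True)
    print("rel",d.round(4).tolist(),r.round(2).tolist())
def show():
    s,M=st(); a=M.as_matrix()
    print("t",round(s["time"],2),"p",s["position"].round(4),"psi",round(np.degrees(np.arctan2(a[1,0],a[0,0])),2),"F",s["wrist_force"].round(1),"T",s["torque"].round(2),"w",round(s["grip_width"],4),"j",s["joints"].round(2))
if __name__=="__main__":
    show()
    a=list(map(float,sys.argv[1:]))
    for i in range(0,len(a),4): rel(*a[i:i+4])
E
python3 go.py .4427 .15 .2 50 .4427 -.2745 .13 28.3
```

```text
t 0.1 p [0.1587 0.6041 0.2306] psi 75.28 F [ 0.1 -1.2  0. ] T [ 0.    0.04 -0.02] w 0.0853 j [-1.42  0.44  0.02  1.57 -0.01  1.13 -0.08]
rel [-0.367, 0.3901, 0.0312] [0.02, 0.07, 25.28]
rel [-0.7774, 0.4979, 0.1017] [0.04, 0.07, 46.98]
```

Call:
move_arm(rows=[[-0.367,0.39,0.03,0,0,25],[-0.367,0.39,0.03,0,0,25],[-0.367,0.39,0.03,0,0,25],[-0.367,0.39,0.03,0,0,25],[-0.367,0.39,0.03,0,0,25],[-0.367,0.39,0.03,0,0,25],[-0.367,0.39,0.03,0,0,25],[-0.367,0.39,0.03,0,0,25],[-0.367,0.39,0.03,0,0,25],[-0.367,0.39,0.03,0,0,25],[-0.367,0.39,0.03,0,0,25],[-0.367,0.39,0.03,0,0,25]], hand=0)

```text
time: 1.1
position: [0.4239, 0.1793, 0.2033]
eef_rot: [-0.0, 0.905, 0.425, 0.0]
wrist_force: [0.1, 0.5, 0.7]
grip_width: 0.0853
```

```bash
python3 go.py .4427 -.2745 .15 28.3
```

```text
t 1.1 p [0.4239 0.1793 0.2033] psi 50.29 F [0.1 0.5 0.7] T [-0.02 -0.05  0.02] w 0.0853 j [-0.8   0.19  0.34  2.02 -0.08  0.94  0.45]
rel [-0.3371, 0.3043, 0.0532] [-0.01, -0.01, 21.99]
```

Call:
move_arm(rows=[[-0.337,0.304,0.053,0,0,22],[-0.337,0.304,0.053,0,0,22],[-0.337,0.304,0.053,0,0,22],[-0.337,0.304,0.053,0,0,22],[-0.337,0.304,0.053,0,0,22],[-0.337,0.304,0.053,0,0,22],[-0.337,0.304,0.053,0,0,22],[-0.337,0.304,0.053,0,0,22],[-0.337,0.304,0.053,0,0,22],[-0.337,0.304,0.053,0,0,22],[-0.337,0.304,0.053,0,0,22],[-0.337,0.304,0.053,0,0,22]])

```text
time: 2.1
position: [0.4401, -0.2813, 0.1502]
eef_rot: [0.003, 0.971, 0.24, -0.001]
wrist_force: [-0.6, -1.2, 0.8]
grip_width: 0.0855
```

```bash
python3 go.py .4427 -.2745 .083 28.3;  python3 - <<'E'
from h import *
snap(1); s=load("scene",1); crop(s,130,80,290,200,5,"pics/s1.png")
E
```

```text
t 2.1 p [ 0.4401 -0.2813  0.1502] psi 27.74 F [-0.6 -1.2  0.8] T [-0.03  0.    0.03] w 0.0855 j [ 0.01  0.39  0.6   1.96 -0.28  0.87  1.24]
rel [0.0056, -0.0051, 0.0672] [0.27, 0.14, -0.56]
```

View pics/s1.png

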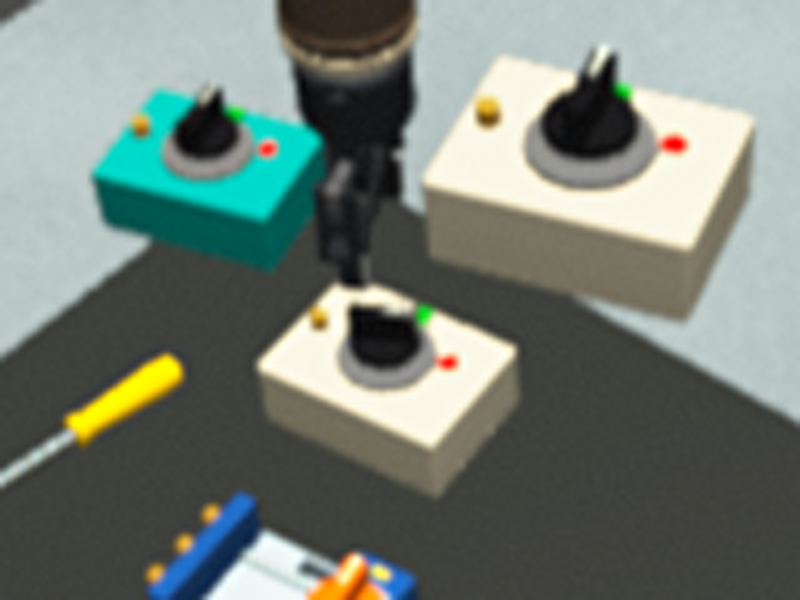

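```bash
python3 go.py .4427 -.2745 .083 28.3
```

```text
t 2.2 p [ 0.4409 -0.2742  0.1498] psi 28.03 F [ 0.3  1.2 -0.7] T [ 0.03  0.04 -0.01] w 0.0854 j [ 0.01  0.39  0.59  1.96 -0.28  0.87  1.24]
rel [0.0016, 0.0011, 0.0668] [-0.01, 0.08, -0.27]
```

Call:
move_arm(rows=[[0.0016,0.001,0.02,0,0,0],[0.0016,0.001,0.04,0,0,0],[0.0016,0.001,0.055,0,0,0],[0.0016,0.001,0.067,0,0,0],[0.0016,0.001,0.067,0,0,0]], hand=0)

```text
time: 2.62
position: [0.4429, -0.2696, 0.0813]
eef_rot: [-0.002, 0.969, 0.246, -0.001]
wrist_force: [-0.7, 0.0, -0.1]
grip_width: 0.0855
```

Call:
move_arm(rows=[[0,0,0,0,0,0],[0,0,0,0,0,0],[0,0,0,0,0,0],[0,0,0,0,0,0],[0,0,0,0,0,0],[0,0,0,0,0,0],[0,0,0,0,0,0],[0,0,0,0,0,0]], hand=1, force=40)

```text
time: 3.28
position: [0.442, -0.2734, 0.0835]
eef_rot: [0.0, 0.97, 0.243, -0.001]
wrist_force: [-5.9, -2.4, 5.1]
grip_width: 0.013
```

```bash
python3 go.py .4427 -.2745 .083 28.3
```

```text
t 3.28 p [ 0.442  -0.2734  0.0835] psi 28.18 F [-5.9 -2.4  5.1] T [-0.58  1.34 -0.01] w 0.013 j [ 0.06  0.49  0.53  2.02 -0.36  0.73  1.31]
rel [0.0001, 0.0013, 0.0005] [-0.03, 0.11, -0.12]
```

Call:
move_arm(rows=[[-0.001,0,0.004,0,0,0],[-0.001,0,0.008,0,0,0],[-0.001,0,0.011,0,0,0],[-0.001,0,0.011,0,0,0],[-0.001,0,0.011,0,0,0]])

```text
time: 3.7
position: [0.4419, -0.2736, 0.074]
eef_rot: [-0.0, 0.97, 0.243, 0.0]
wrist_force: [-10.6, 2.7, 27.3]
grip_width: 0.013
```

```bash
python3 go.py
```

```text
t 3.7 p [ 0.4419 -0.2736  0.074 ] psi 28.18 F [-10.6   2.7  27.3] T [ 0.57  2.12 -0.06] w 0.013 j [ 0.07  0.5   0.52  2.03 -0.38  0.7   1.32]
```

Call:
move_arm(rows=[[-0.0015,0.0,-0.001,0,0,-6],[-0.0015,0.0,-0.001,0,0,-12],[-0.0015,0.0,-0.001,0,0,-18],[-0.0015,0.0,-0.001,0,0,-24],[-0.0015,0.0,-0.001,0,0,-30]])

```text
time: 4.12
position: [0.4403, -0.2748, 0.0741]
eef_rot: [0.0, 0.873, 0.488, -0.001]
wrist_force: [-8.1, -1.7, 11.2]
grip_width: 0.0131
```

```bash
python3 go.py
```

```text
t 4.12 p [ 0.4403 -0.2748  0.0741] psi 58.47 F [-8.1 -1.7 11.2] T [-0.66  1.7  -0.11] w 0.0131 j [ 0.18  0.48  0.37  2.02 -0.26  0.69  1.74]
```

Call:
move_arm(rows=[[-0.0005,-0.001,0,0,0,-6],[-0.0005,-0.001,0,0,0,-12],[-0.0005,-0.001,0,0,0,-18],[-0.0005,-0.001,0,0,0,-24],[-0.0005,-0.001,0,0,0,-30],[-0.0005,-0.001,0,0,0,-35],[-0.0005,-0.001,0,0,0,-39],[-0.0005,-0.001,0,0,0,-39]])

```text
time: 4.78
position: [0.4396, -0.2772, 0.0745]
eef_rot: [0.002, 0.661, 0.751, -0.001]
wrist_force: [-6.0, -9.9, 9.3]
grip_width: 0.0132
```

```bash
python3 go.py
```

```text
t 4.78 p [ 0.4396 -0.2772  0.0745] psi 97.32 F [-6.  -9.9  9.3] T [-2.    1.38 -0.18] w 0.0132 j [ 0.32  0.46  0.18  2.01 -0.12  0.68  2.28]
```

Call:
move_arm(rows=[[0,0,-0.003,0,0,-1],[0,0,-0.006,0,0,-1],[0,0,-0.009,0,0,0],[0,0,-0.009,0,0,0]])

```text
time: 5.12
position: [0.4396, -0.2773, 0.0836]
eef_rot: [0.002, 0.663, 0.749, -0.001]
wrist_force: [-4.7, -10.6, 4.9]
grip_width: 0.0127
```

```bash
python3 go.py
```

```text
t 5.12 p [ 0.4396 -0.2773  0.0836] psi 97.01 F [ -4.7 -10.6   4.9] T [-2.2   1.24 -0.07] w 0.0127 j [ 0.32  0.45  0.19  2.01 -0.12  0.7   2.27]
```

Call:
move_arm(rows=[[0,0,0,0,0,0],[0,0,0,0,0,0],[0,0,0,0,0,0],[0,0,-0.02,0,0,0],[0,0,-0.06,0,0,0],[0,0,-0.09,0,0,0],[0,0,-0.09,0,0,0]], hand=0)

```text
time: 5.7
position: [0.4434, -0.2746, 0.1777]
eef_rot: [0.004, 0.661, 0.751, 0.001]
wrist_force: [0.8, -0.6, 0.0]
grip_width: 0.0851
```

```bash
python3 go.py .55 -.15 .17 0 .6297 -.1455 .14 -79.3
python3 - <<'E'
from meas import *
snap(2); s=load("scene",2); crop(s,130,80,290,200,5,"pics/s2.png")
for n in("top","scene"):
    c=load(n,2); print(rect(pts(c,.085,.11,(.36,.52,-.31,-.22))))
E
```

```text
t 5.7 p [ 0.4434 -0.2746  0.1777] psi 97.31 F [ 0.8 -0.6  0. ] T [-0.04 -0.11 -0.07] w 0.0851 j [ 0.29  0.32  0.21  1.91 -0.08  0.91  2.24]
rel [0.1101, 0.1215, 0.0082] [0.51, -0.17, 97.31]
rel [0.1046, 0.2009, 0.0388] [0.38, -0.63, 176.61]
(array([ 0.4317, -0.2746,  0.0333,  0.0127]), 13.6, 42, array([ 0.4256, -0.2745,  0.0994]))
(array([ 0.4436, -0.2753,  0.052 ,  0.0171]), 8.1, 79, array([ 0.4464, -0.2731,  0.0983]))
```

View pics/s2.png

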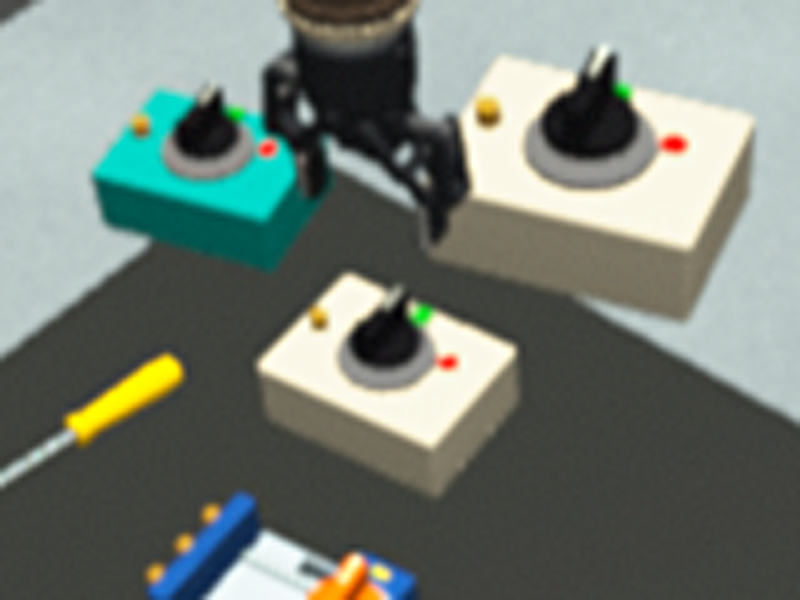

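Call:
move_arm(rows=[[0.01,0.02,0,0,0,7],[0.03,0.03,0,0,0,14],[0.05,0.04,0,0,0,21],[0.08,0.06,0,0,0,28],[0.1,0.08,0,0,0,35],[0.11,0.1,0,0,0,42],[0.11,0.12,0,0,0,49],[0.11,0.14,0,0,0,56],[0.11,0.16,0,0,0,63],[0.11,0.17,0,0,0,70],[0.11,0.18,0,0,0,77],[0.11,0.18,0,0,0,84]])

```text
time: 6.8
position: [0.6062, -0.1401, 0.1703]
eef_rot: [-0.0, 0.994, 0.114, -0.001]
wrist_force: [1.2, 0.2, 0.5]
grip_width: 0.0855
```

```bash
python3 go.py  .63 -.1455 .14 -79.3
```

```text
t 6.8 p [ 0.6062 -0.1401  0.1703] psi 13.06 F [1.2 0.2 0.5] T [-0.   -0.01  0.03] w 0.0855 j [-0.2   0.52  0.5   1.68 -0.28  1.02  0.63]
rel [0.022, 0.0107, 0.0303] [0.06, 0.11, 92.36]
```

Call:
move_arm(rows=[[0,0,0,0,0,7],[0,0,0,0,0,14],[0.01,0,0,0,0,21],[0.022,0.011,0.03,0,0,28],[0.022,0.011,0.03,0,0,35],[0.022,0.011,0.03,0,0,42],[0.022,0.011,0.03,0,0,49],[0.022,0.011,0.03,0,0,56],[0.022,0.011,0.03,0,0,63],[0.022,0.011,0.03,0,0,70],[0.022,0.011,0.03,0,0,77],[0.022,0.011,0.03,0,0,84]])

```text
time: 7.8
position: [0.6282, -0.1466, 0.1406]
eef_rot: [0.001, 0.814, -0.581, -0.001]
wrist_force: [1.3, -0.1, -0.6]
grip_width: 0.0853
```

Call:
move_arm(rows=[[0,0,0,0,0,7],[0,0,0,0,0,7],[0,0,0,0,0,7]])

```text
time: 8.05
position: [0.6284, -0.1467, 0.1409]
eef_rot: [0.001, 0.78, -0.626, -0.001]
wrist_force: [0.8, 0.1, 0.8]
grip_width: 0.0854
```

```bash
python3 go.py  .63 -.1455 .067 -79.3
```

```text
t 8.05 p [ 0.6284 -0.1467  0.1409] psi -77.5 F [0.8 0.1 0.8] T [0.03 0.02 0.02] w 0.0854 j [-0.4   0.7   0.91  1.67 -0.61  1.08 -0.66]
rel [-0.0009, -0.0021, 0.0739] [0.15, 0.0, 1.8]
```

Call:
move_arm(rows=[[-0.001,-0.002,0.02,0,0,2],[-0.001,-0.002,0.04,0,0,2],[-0.001,-0.002,0.06,0,0,2],[-0.001,-0.002,0.073,0,0,2],[-0.001,-0.002,0.073,0,0,2],[-0.001,-0.002,0.073,0,0,2]])

```text
time: 8.55
position: [0.6304, -0.1459, 0.069]
eef_rot: [0.0, 0.768, -0.64, -0.001]
wrist_force: [-0.2, 0.5, 1.0]
grip_width: 0.0852
```

Call:
move_arm(rows=[[0,0,0,0,0,0],[0,0,0,0,0,0],[0,0,0,0,0,0],[0,0,0,0,0,0],[0,0,0,0,0,0],[0,0,0,0,0,0],[0,0,0,0,0,0],[0,0,0,0,0,0]], hand=1, force=80)

```text
time: 9.22
position: [0.6313, -0.1473, 0.0701]
eef_rot: [0.0, 0.767, -0.641, 0.001]
wrist_force: [0.7, -5.0, 4.4]
grip_width: 0.0119
```

```bash
python3 go.py
```

```text
t 9.22 p [ 0.6313 -0.1473  0.0701] psi -79.75 F [ 0.7 -5.   4.4] T [-1.05 -0.19  0.23] w 0.0119 j [-0.37  0.78  0.85  1.72 -0.69  0.97 -0.64]
```

Call:
move_arm(rows=[[0.0015,0,0,0,0,-6],[0.0015,0,0,0,0,-12],[0.0015,0,0,0,0,-18],[0.0015,0,0,0,0,-24],[0.0015,0,0,0,0,-30],[0.0015,0,0,0,0,-36]])

```text
time: 9.72
position: [0.6311, -0.1472, 0.0702]
eef_rot: [-0.0, 0.929, -0.37, 0.0]
wrist_force: [-3.2, -0.7, 7.9]
grip_width: 0.012
```

```bash
python3 go.py
```

```text
t 9.72 p [ 0.6311 -0.1472  0.0702] psi -43.45 F [-3.2 -0.7  7.9] T [-0.    0.67 -0.13] w 0.012 j [-0.28  0.72  0.68  1.72 -0.55  0.91 -0.13]
```

Call:
move_arm(rows=[[0,0,0,0,0,-6],[0,0,0,0,0,-12],[0,0,0,0,0,-18],[0,0,0,0,0,-24],[0,0,0,0,0,-30],[0,0,0,0,0,-36],[0,0,0,0,0,-38],[0,0,0,0,0,-38]])

```text
time: 10.38
position: [0.6307, -0.1472, 0.0701]
eef_rot: [-0.0, 0.999, -0.049, -0.0]
wrist_force: [-3.2, -0.3, 9.3]
grip_width: 0.0118
```

```bash
python3 go.py .6060 .0465 .070 -4
```

```text
t 10.38 p [ 0.6307 -0.1472  0.0701] psi -5.59 F [-3.2 -0.3  9.3] T [-0.08  0.88  0.16] w 0.0118 j [-0.18  0.67  0.5   1.71 -0.41  0.87  0.4 ]
rel [-0.0434, -0.1904, 0.0003] [-0.05, 0.02, -1.59]
```

Call:
move_arm(rows=[[-0.0034,-0.0156,0,0,0,0],[-0.0068,-0.0312,0,0,0,0],[-0.0103,-0.0468,0,0,0,0],[-0.0137,-0.0624,0,0,0,0],[-0.0171,-0.078,0,0,0,0],[-0.0206,-0.0936,0,0,0,0],[-0.024,-0.1092,0,0,0,0],[-0.0275,-0.1248,0,0,0,0],[-0.0309,-0.1404,0,0,0,0],[-0.0343,-0.156,0,0,0,0],[-0.0378,-0.1716,0,0,0,0],[-0.0404,-0.1836,0,0,0,0]])

```text
time: 11.38
position: [0.6081, 0.041, 0.0701]
eef_rot: [-0.001, 0.999, -0.05, -0.001]
wrist_force: [-4.5, -2.0, 13.0]
grip_width: 0.0116
```

```bash
python3 go.py .6060 .0465 .070 -4
```

```text
t 11.38 p [0.6081 0.041  0.0701] psi -5.7 F [-4.5 -2.  13. ] T [-0.28  1.28 -0.16] w 0.0116 j [-0.5   0.63  0.52  1.81 -0.41  0.82  0.12]
rel [-0.0026, -0.0053, 0.0001] [-0.07, 0.11, -1.7]
```

Creep to the back stop, watching force.

Call:
move_arm(rows=[[-0.0007,-0.003,0,0,0,0],[-0.0013,-0.006,0,0,0,0],[-0.0018,-0.008,0,0,0,0],[-0.0018,-0.008,0,0,0,0]])

```text
time: 11.72
position: [0.6075, 0.0456, 0.0701]
eef_rot: [0.001, 0.999, -0.051, -0.0]
wrist_force: [-3.9, -7.0, 11.7]
grip_width: 0.0118
```

```bash
python3 go.py
```

```text
t 11.72 p [0.6075 0.0456 0.0701] psi -5.8 F [-3.9 -7.  11.7] T [-1.46  1.06  0.08] w 0.0118 j [-0.51  0.63  0.52  1.81 -0.41  0.82  0.11]
```

Call:
move_arm(rows=[[-0.0007,-0.003,0,0,0,0],[-0.0007,-0.003,0,0,0,0],[-0.0007,-0.003,0,0,0,0]])

```text
time: 11.97
position: [0.6074, 0.0457, 0.07]
eef_rot: [0.002, 0.999, -0.052, 0.0]
wrist_force: [-2.3, -14.1, 8.4]
grip_width: 0.0117
```

```bash
python3 go.py
```

```text
t 11.97 p [0.6074 0.0457 0.07  ] psi -5.92 F [ -2.3 -14.1   8.4] T [-3.01  0.79  0.15] w 0.0117 j [-0.52  0.63  0.52  1.81 -0.41  0.82  0.11]
```

Call:
move_arm(rows=[[0,0.003,0,0,0,0],[0,0.003,0,0,0,0],[0,0.003,0,0,0,0],[0,0.003,-0.03,0,0,0],[0,0.003,-0.06,0,0,0],[0,0.003,-0.09,0,0,0],[0,0.003,-0.11,0,0,0]], hand=0)

```text
time: 12.55
position: [0.6081, 0.0486, 0.1819]
eef_rot: [-0.001, 0.999, -0.049, 0.001]
wrist_force: [1.8, -0.1, 0.3]
grip_width: 0.0852
```

```bash
python3 - <<'E'
from meas import *
snap(3); s=load("scene",3); crop(s,120,140,380,310,3,"pics/s3.png")
crop(load("top",3),100,120,380,260,2.8,"pics/t3.png")
for n in("top","scene"):
    c=load(n,3); hsv=cv2.cvtColor(c["image"],cv2.COLOR_RGB2HSV)
    print("clampbar",rect(pts(c,.078,.1,(.5,.7,-.0,.1))))
    print("m1",rect(pts(c,.032,.042,(.37,.49,.05,.17))))
    print("m2",rect(pts(c,.032,.042,(.56,.66,.23,.34))))
E
python3 go.py
```

```text
clampbar (array([0.6038, 0.0373, 0.0298, 0.0134]), 84.2, 51, array([0.6028, 0.0367, 0.0852]))
m1 (array([0.4153, 0.0845, 0.0213, 0.0091]), -42.1, 16, array([0.4153, 0.0866, 0.0382]))
m2 (array([0.609 , 0.2972, 0.0433, 0.0404]), 10.8, 120, array([0.6111, 0.3007, 0.0385]))
clampbar (array([0.6083, 0.0457, 0.0478, 0.0155]), 83.5, 78, array([0.6093, 0.047 , 0.084 ]))
m1 (array([0.4352, 0.1102, 0.0624, 0.0477]), -89.7, 188, array([0.4378, 0.1107, 0.038 ]))
m2 (array([0.6144, 0.2863, 0.0596, 0.0469]), -79.1, 268, array([0.6159, 0.287 , 0.038 ]))
t 12.65 p [0.6095 0.0487 0.183 ] psi -5.66 F [0.2 0.6 0.9] T [ 0.02 -0.   -0.02] w 0.0855 j [-0.57  0.5   0.6   1.71 -0.32  1.03  0.04]
```

View pics/s3.png

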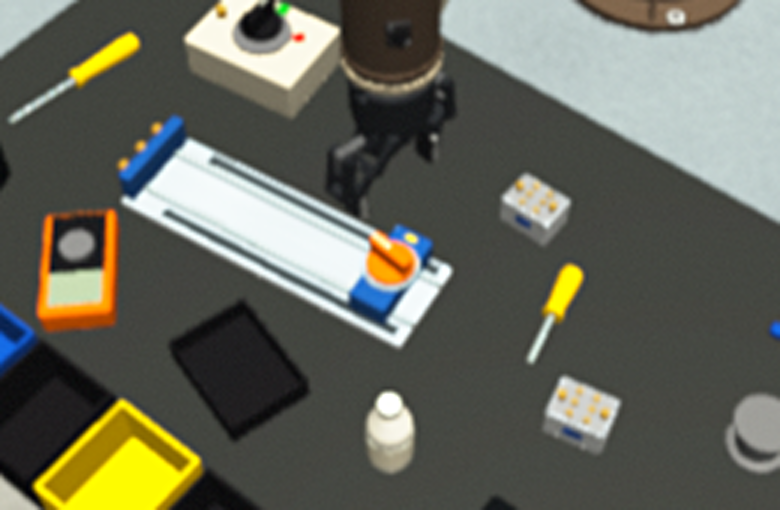

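View pics/t3.png

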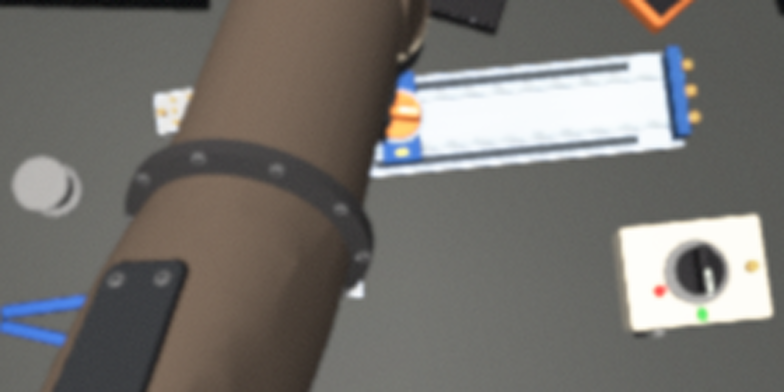

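```bash
python3 go.py .4345 .109 .1 0
```

```text
t 12.65 p [0.6095 0.0487 0.183 ] psi -5.66 F [0.2 0.6 0.9] T [ 0.02 -0.   -0.02] w 0.0855 j [-0.57  0.5   0.6   1.71 -0.32  1.03  0.04]
rel [-0.1806, -0.0426, 0.0821] [-0.13, -0.32, -5.66]
```

Call:
move_arm(rows=[[-0.035,-0.008,0.0,0,0,-2],[-0.07,-0.016,0.0,0,0,-4],[-0.105,-0.025,0.01,0,0,-5.7],[-0.14,-0.033,0.04,0,0,-5.7],[-0.165,-0.039,0.06,0,0,-5.7],[-0.181,-0.043,0.082,0,0,-5.7],[-0.181,-0.043,0.082,0,0,-5.7],[-0.181,-0.043,0.082,0,0,-5.7]])

```text
time: 13.32
position: [0.4299, 0.1091, 0.0963]
eef_rot: [0.0, 1.0, 0.001, -0.002]
wrist_force: [0.3, -0.4, 0.5]
grip_width: 0.0855
```

```bash
python3 go.py .4345 .109 .008 0
python3 - <<'E'
from meas import *
snap(4); s=load("scene",4); crop(s,220,160,380,280,5,"pics/s4.png")
E
```

```text
t 13.32 p [0.4299 0.1091 0.0963] psi 0.1 F [ 0.3 -0.4  0.5] T [ 0.01 -0.05  0.03] w 0.0855 j [-0.79  0.35  0.54  2.19 -0.29  0.67 -0.05]
rel [0.0049, 0.0, 0.0883] [0.04, 0.18, 0.1]
```

View pics/s4.png

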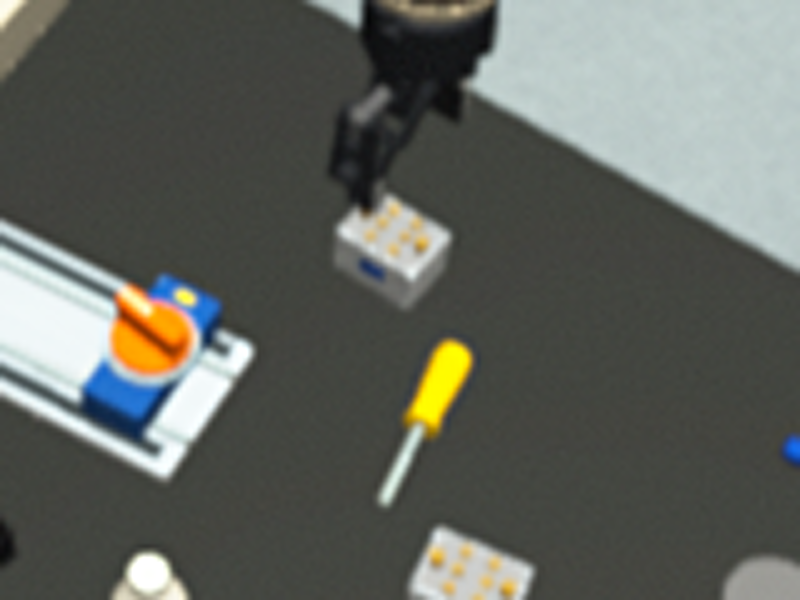

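```bash
python3 go.py .4345 .109 .007 0
```

```text
t 13.42 p [0.4329 0.1087 0.0978] psi -0.01 F [-0.7 -0.4 -0.3] T [ 0.01 -0.02 -0.01] w 0.0852 j [-0.79  0.35  0.54  2.18 -0.29  0.67 -0.05]
rel [0.0015, -0.0003, 0.0908] [-0.01, -0.07, -0.01]
```

Call:
move_arm(rows=[[0.0015,0,0.02,0,0,0],[0.0015,0,0.04,0,0,0],[0.0015,0,0.06,0,0,0],[0.0015,0,0.075,0,0,0],[0.0015,0,0.085,0,0,0],[0.0015,0,0.091,0,0,0],[0.0015,0,0.091,0,0,0]])

```text
time: 14.0
position: [0.4338, 0.1082, 0.0059]
eef_rot: [0.0, 1.0, -0.001, -0.0]
wrist_force: [0.2, 1.0, -0.2]
grip_width: 0.085
```

Call:
move_arm(rows=[[0,0,0,0,0,0],[0,0,0,0,0,0],[0,0,0,0,0,0],[0,0,0,0,0,0],[0,0,0,0,0,0],[0,0,0,0,0,0],[0,0,0,0,0,0]], hand=1, force=40)

```text
time: 14.58
position: [0.4338, 0.1088, 0.0072]
eef_rot: [-0.0, 1.0, -0.0, 0.001]
wrist_force: [-0.8, -0.7, 9.2]
grip_width: 0.0437
```

```bash
python3 go.py
```

```text
t 14.58 p [0.4338 0.1088 0.0072] psi -0.03 F [-0.8 -0.7  9.2] T [-0.1   0.34 -0.13] w 0.0437 j [-0.66  0.52  0.39  2.24 -0.45  0.45  0.09]
```

Call:
move_arm(rows=[[0,0,-0.01,0,0,0],[0,0,-0.03,0,0,0],[0,0,-0.06,0,0,0],[0,0,-0.09,0,0,0],[0,0,-0.12,0,0,0],[0,0,-0.12,0,0,0]])

```text
time: 15.08
position: [0.4356, 0.1089, 0.1313]
eef_rot: [-0.002, 1.0, -0.0, 0.003]
wrist_force: [0.6, -1.1, -3.4]
grip_width: 0.0432
```

```bash
python3 go.py .6393 -.2204 .13 6.8
python3 - <<'E'
from meas import *
snap(5); s=load("scene",5); crop(s,220,140,380,260,5,"pics/s5.png")
E
```

```text
t 15.08 p [0.4356 0.1089 0.1313] psi -0.05 F [ 0.6 -1.1 -3.4] T [ 0.03 -0.07  0.01] w 0.0432 j [-0.84  0.3   0.59  2.15 -0.24  0.75 -0.09]
rel [0.204, 0.3292, 0.0014] [-0.17, -0.37, -6.85]
```

View pics/s5.png

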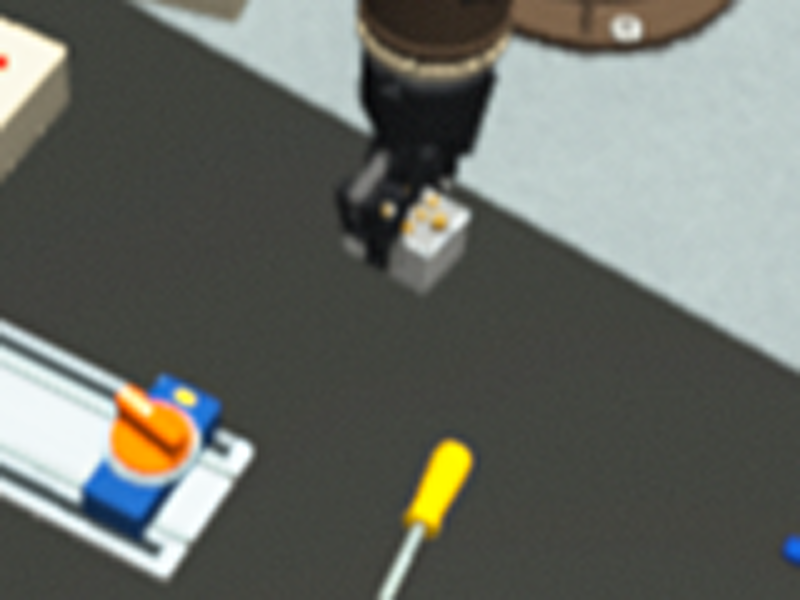

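Call:
move_arm(rows=[[0.01,0.015,0,0,0,-1],[0.03,0.045,0,0,0,-2],[0.05,0.08,0,0,0,-3],[0.07,0.115,0,0,0,-4],[0.09,0.15,0,0,0,-5],[0.11,0.185,0,0,0,-6],[0.135,0.22,0,0,0,-6.8],[0.155,0.255,0,0,0,-6.8],[0.175,0.285,0,0,0,-6.8],[0.193,0.31,0,0,0,-6.8],[0.2033,0.3264,0,0,0,-6.8],[0.2033,0.3264,0,0,0,-6.8]])

```text
time: 16.18
position: [0.6362, -0.2231, 0.1243]
eef_rot: [0.001, 0.998, 0.057, -0.001]
wrist_force: [-0.6, -0.2, -2.7]
grip_width: 0.0436
```

```bash
python3 - <<'E'
from meas import *
snap(6); s=load("scene",6); crop(s,130,120,290,240,5,"pics/s6.png")
E
python3 go.py .6389 -.2175 .035 6.8
```

```text
t 16.28 p [ 0.6351 -0.2184  0.1242] psi 6.69 F [ 0.2  0.8 -3.2] T [ 0.04 -0.03 -0.  ] w 0.0434 j [-0.08  0.65  0.53  1.6  -0.37  1.    0.68]
rel [0.0042, -0.0004, 0.0892] [-0.07, 0.19, -0.11]
```

View pics/s6.png

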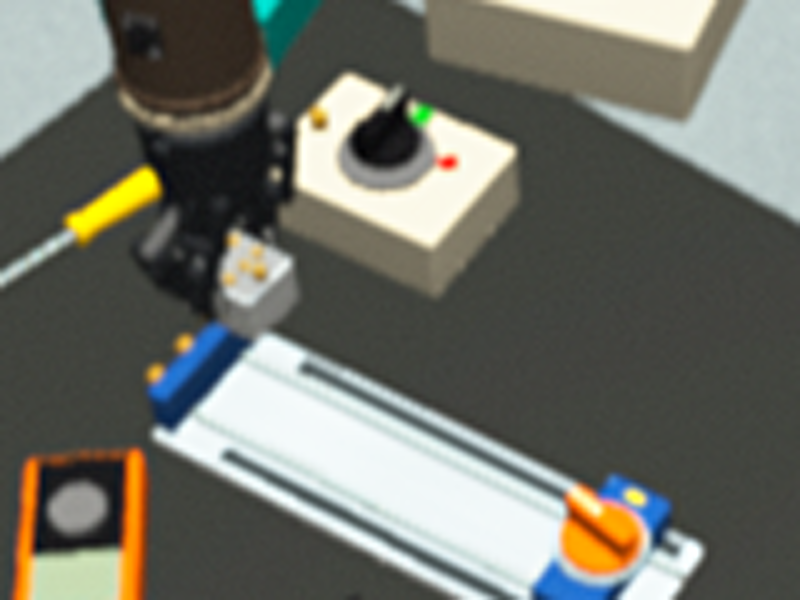

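Call:
move_arm(rows=[[0.002,-0.0004,0.02,0,0,0],[0.004,-0.0004,0.04,0,0,0],[0.004,-0.0004,0.06,0,0,0],[0.004,-0.0004,0.08,0,0,0],[0.004,-0.0004,0.089,0,0,0],[0.004,-0.0004,0.089,0,0,0],[0.004,-0.0004,0.089,0,0,0]])

```text
time: 16.87
position: [0.6398, -0.2161, 0.0372]
eef_rot: [-0.0, 0.998, 0.06, -0.001]
wrist_force: [-0.0, -1.0, -1.8]
grip_width: 0.0436
```

```bash
python3 - <<'E'
from meas import *
snap(7); s=load("scene",7); crop(s,130,140,250,240,6,"pics/s7.png")
t=load("top",7); crop(t,300,130,360,190,9,"pics/t7.png")
E
python3 go.py .6389 -.2175 .018 6.8
```

```text
t 16.97 p [ 0.641  -0.2171  0.0386] psi 6.8 F [ 0.7 -0.1 -2.1] T [ 0.02  0.01 -0.01] w 0.0434 j [-0.05  0.75  0.47  1.65 -0.43  0.85  0.72]
rel [-0.0021, 0.0002, 0.0206] [0.03, -0.09, -0.0]
```

View pics/s7.png

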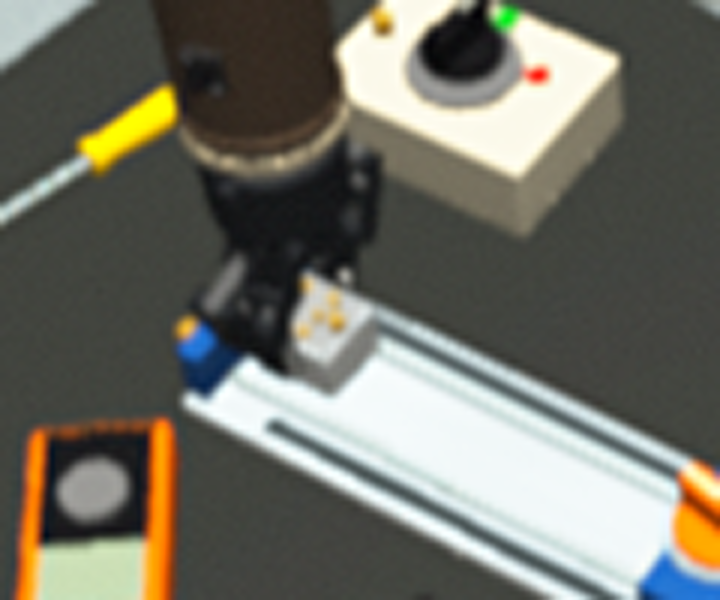

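View pics/t7.png

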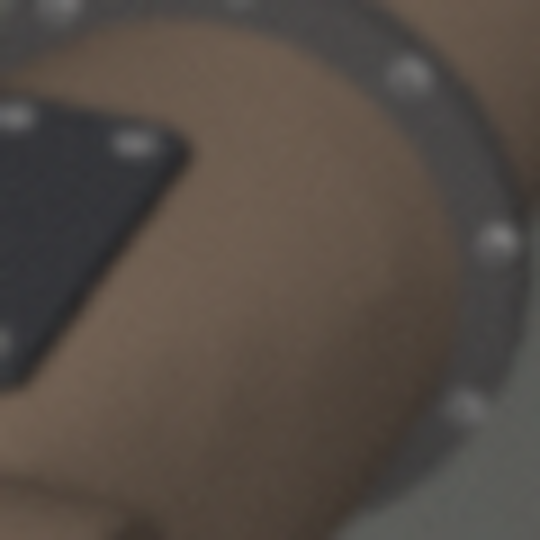

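Call:
move_arm(rows=[[0,0,0,0,0,0],[0,0,0,0,0,0],[0,0,0,0,0,0]])

```text
time: 17.22
position: [0.6407, -0.2172, 0.0381]
eef_rot: [0.0, 0.998, 0.059, 0.001]
wrist_force: [-0.6, 0.8, -3.3]
grip_width: 0.0432
```

```bash
python3 go.py .6389 -.2175 .020 6.8
```

```text
t 17.22 p [ 0.6407 -0.2172  0.0381] psi 6.78 F [-0.6  0.8 -3.3] T [-0.03 -0.02 -0.02] w 0.0432 j [-0.05  0.75  0.47  1.65 -0.43  0.85  0.72]
rel [-0.0019, 0.0001, 0.0181] [0.02, -0.07, -0.02]
```

Call:
move_arm(rows=[[-0.0019,0,0,0,0,0],[-0.0019,0,0.004,0,0,0],[-0.0019,0,0.009,0,0,0],[-0.0019,0,0.013,0,0,0],[-0.0019,0,0.016,0,0,0],[-0.0019,0,0.018,0,0,0],[-0.0019,0,0.018,0,0,0]])

```text
time: 17.8
position: [0.6381, -0.2172, 0.0193]
eef_rot: [-0.0, 0.998, 0.059, -0.0]
wrist_force: [-2.3, 1.9, 2.6]
grip_width: 0.0435
```

```bash
python3 go.py .6389 -.2175 .019 6.8
```

```text
t 17.8 p [ 0.6381 -0.2172  0.0193] psi 6.78 F [-2.3  1.9  2.6] T [0.3  0.59 0.1 ] w 0.0435 j [-0.04  0.77  0.46  1.66 -0.44  0.82  0.73]
rel [0.0007, 0.0004, 0.0003] [-0.03, 0.03, -0.02]
```

Call:
move_arm(rows=[[0,0,0,0,0,0],[0,0,0,0,0,0],[0,0,0,0,0,0],[0,0,0,0,0,0],[0,0,-0.02,0,0,0],[0,0,-0.05,0,0,0],[0,0,-0.09,0,0,0],[0,0,-0.12,0,0,0],[0,-0.04,-0.15,0,0,0],[0,-0.08,-0.15,0,0,0],[0,-0.12,-0.15,0,0,0],[0,-0.16,-0.15,0,0,0]], hand=0)

```text
time: 18.8
position: [0.6199, -0.059, 0.1704]
eef_rot: [-0.0, 0.998, 0.059, 0.001]
wrist_force: [1.7, 0.8, 0.1]
grip_width: 0.0855
```

```bash
python3 - <<'E'
from meas import *
snap(8); s=load("scene",8); crop(s,130,140,330,290,4,"pics/s8.png")
for n in("top","scene"):
    c=load(n,8)
    print("m1",rect(pts(c,.045,.054,(.59,.68,-.249,-.15))))
    print("m2",rect(pts(c,.032,.042,(.56,.66,.23,.34))))
E
python3 go.py .6135 .285 .12 10.5
```

```text
m1 (array([ 0.6354, -0.2148,  0.0606,  0.0442]), -84.4, 244, array([ 0.6348, -0.2143,  0.0503]))
m2 (array([0.6107, 0.2869, 0.0598, 0.0451]), -78.6, 236, array([0.61  , 0.2868, 0.0385]))
m1 (array([ 0.6436, -0.2195,  0.0698,  0.0556]), -79.4, 181, array([ 0.6399, -0.2145,  0.0496]))
m2 (array([0.6144, 0.2862, 0.0593, 0.0466]), -79.0, 261, array([0.6158, 0.287 , 0.038 ]))
t 18.9 p [ 0.6198 -0.05    0.1689] psi 7.43 F [ 0.3  0.6 -0.2] T [ 0.04 -0.04  0.01] w 0.0853 j [-0.37  0.52  0.55  1.69 -0.32  1.02  0.42]
rel [0.0371, -0.3328, 0.0508] [-0.32, -0.0, -3.07]
```

View pics/s8.png

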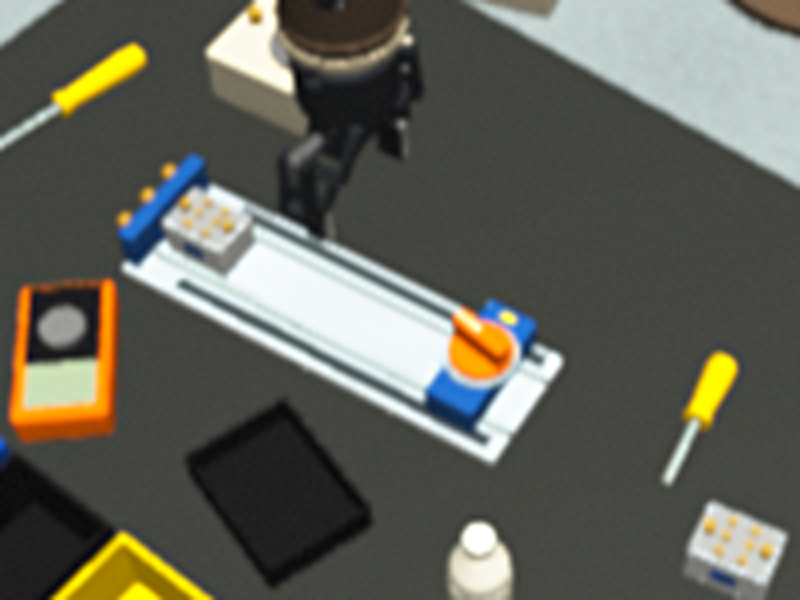

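Call:
move_arm(rows=[[0.004,-0.035,0,0,0,0],[0.008,-0.07,0,0,0,-1],[0.012,-0.11,0,0,0,-2],[0.016,-0.15,0,0,0,-3],[0.02,-0.19,0,0,0,-3],[0.025,-0.23,0,0,0,-3],[0.03,-0.27,0.02,0,0,-3],[0.035,-0.305,0.04,0,0,-3],[0.037,-0.333,0.05,0,0,-3],[0.037,-0.333,0.05,0,0,-3],[0.037,-0.333,0.05,0,0,-3],[0.037,-0.333,0.05,0,0,-3]])

```text
time: 19.9
position: [0.6176, 0.2737, 0.1194]
eef_rot: [0.001, 0.996, 0.085, 0.0]
wrist_force: [0.5, -0.3, 0.2]
grip_width: 0.0852
```

```bash
python3 - <<'E'
from meas import *
snap(9); s=load("scene",9); crop(s,250,200,370,300,6,"pics/s9.png")
for n in("top","scene"):
    c=load(n,9)
    print("m2",rect(pts(c,.032,.042,(.56,.66,.23,.34))))
E
python3 go.py .6135 .285 .007 10.5
```

```text
m2 (array([0.6122, 0.2754, 0.0449, 0.0384]), 13.3, 143, array([0.6131, 0.2747, 0.0385]))
m2 (array([0.615 , 0.2867, 0.0591, 0.0464]), -80.1, 232, array([0.6171, 0.2896, 0.0382]))
t 20.0 p [0.6181 0.2727 0.1201] psi 9.64 F [-0.3 -0.5  0.2] T [-0.01 -0.01  0.06] w 0.0855 j [-0.81  0.65  0.5   1.59 -0.36  0.99 -0.03]
rel [-0.0026, -0.013, 0.1131] [0.04, -0.06, -0.86]
```

View pics/s9.png

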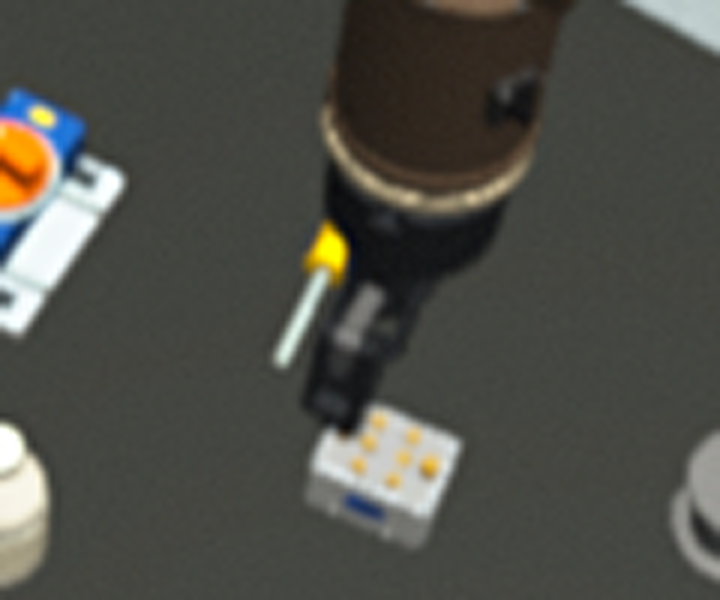

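Call:
move_arm(rows=[[-0.0026,-0.013,0.01,0,0,-0.9],[-0.0026,-0.013,0.03,0,0,-0.9],[-0.0026,-0.013,0.05,0,0,-0.9],[-0.0026,-0.013,0.06,0,0,-0.9],[-0.0026,-0.013,0.06,0,0,-0.9],[-0.0026,-0.013,0.06,0,0,-0.9]])

```text
time: 20.5
position: [0.6123, 0.2868, 0.0592]
eef_rot: [0.0, 0.996, 0.093, -0.0]
wrist_force: [-0.2, -0.0, 0.4]
grip_width: 0.0855
```

```bash
python3 go.py .6135 .285 .007 10.5
```

```text
t 20.5 p [0.6123 0.2868 0.0592] psi 10.66 F [-0.2 -0.   0.4] T [ 0.09 -0.02  0.08] w 0.0855 j [-0.8   0.72  0.46  1.63 -0.39  0.88 -0.  ]
rel [0.0009, 0.002, 0.0522] [0.02, 0.04, 0.16]
```

Call:
move_arm(rows=[[0.001,0.001,0.015,0,0,0],[0.001,0.001,0.03,0,0,0],[0.001,0.001,0.043,0,0,0],[0.001,0.001,0.052,0,0,0],[0.001,0.001,0.052,0,0,0]])

```text
time: 20.92
position: [0.6125, 0.2858, 0.0054]
eef_rot: [0.0, 0.996, 0.093, -0.001]
wrist_force: [-0.5, 0.1, 0.5]
grip_width: 0.0857
```

Call:
move_arm(rows=[[0,0,0,0,0,0],[0,0,0,0,0,0],[0,0,0,0,0,0],[0,0,0,0,0,0],[0,0,0,0,0,0],[0,0,0,0,0,0],[0,0,0,0,0,0]], hand=1)

```text
time: 21.5
position: [0.6142, 0.2866, 0.0084]
eef_rot: [-0.0, 0.996, 0.093, 0.001]
wrist_force: [-0.6, 0.2, 5.8]
grip_width: 0.0434
```

```bash
python3 go.py
```

```text
t 21.5 p [0.6142 0.2866 0.0084] psi 10.68 F [-0.6  0.2  5.8] T [-0.09  0.24 -0.05] w 0.0434 j [-0.78  0.78  0.43  1.66 -0.42  0.8   0.02]
```

Call:
move_arm(rows=[[0,0,-0.01,0,0,0],[0,0,-0.03,0,0,0],[0,0,-0.06,0,0,0],[0,0,-0.09,0,0,0],[0,0,-0.12,0,0,0],[0,0,-0.14,0,0,0],[0,0,-0.14,0,0,0],[0,0,-0.14,0,0,0]])

```text
time: 22.17
position: [0.614, 0.2865, 0.1487]
eef_rot: [-0.001, 0.996, 0.093, 0.001]
wrist_force: [-1.0, 0.3, -2.5]
grip_width: 0.0434
```

```bash
python3 - <<'E'
from meas import *
snap(10); s=load("scene",10); crop(s,250,180,370,280,6,"pics/s10.png")
E
python3 go.py .6301 -.1430 .148 6.8
```

```text
t 22.27 p [0.6125 0.2862 0.1462] psi 10.69 F [ 0.1  0.6 -1.9] T [-0.02 -0.02 -0.04] w 0.0433 j [-0.83  0.63  0.51  1.56 -0.34  1.04 -0.04]
rel [-0.0623, 0.425, -0.0016] [0.02, 0.12, 3.89]
```

View pics/s10.png

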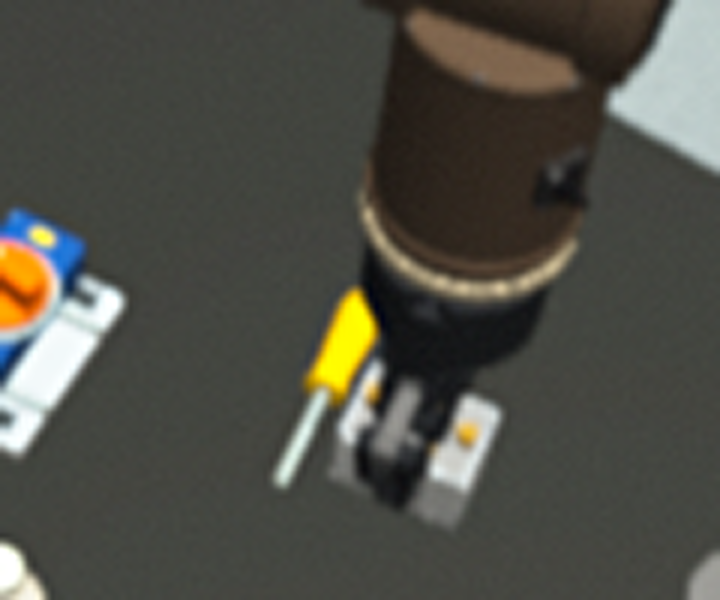

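Call:
move_arm(rows=[[-0.002,0.015,0,0,0,1],[-0.007,0.05,0,0,0,2],[-0.013,0.09,0,0,0,3],[-0.019,0.13,0,0,0,3.9],[-0.025,0.17,0,0,0,3.9],[-0.031,0.21,0,0,0,3.9],[-0.037,0.25,0,0,0,3.9],[-0.043,0.29,0,0,0,3.9],[-0.049,0.33,0,0,0,3.9],[-0.055,0.37,0,0,0,3.9],[-0.06,0.405,0,0,0,3.9],[-0.0623,0.425,0,0,0,3.9]])

```text
time: 23.27
position: [0.6288, -0.1496, 0.1463]
eef_rot: [0.001, 0.998, 0.056, -0.001]
wrist_force: [0.5, 0.1, -1.2]
grip_width: 0.0434
```

Call:
move_arm(rows=[[0,0,0,0,0,0],[0,0,0.02,0,0,0],[0,0,0.04,0,0,0],[0,0,0.06,0,0,0],[0,0,0.08,0,0,0],[0,0,0.095,0,0,0],[0,0,0.105,0,0,0],[0,0,0.105,0,0,0],[0,0,0.105,0,0,0],[0,0,0.105,0,0,0]])

```text
time: 24.1
position: [0.6315, -0.1431, 0.043]
eef_rot: [0.0, 0.998, 0.059, 0.0]
wrist_force: [0.8, -0.1, -2.2]
grip_width: 0.0434
```

```bash
python3 - <<'E'
from meas import *
snap(11); s=load("scene",11); crop(s,130,140,290,260,5,"pics/s11.png")
E
python3 go.py .6301 -.1430 .0205 6.8
```

```text
t 24.2 p [ 0.6318 -0.1431  0.0434] psi 6.78 F [-0.5  0.8 -1.1] T [-0.01  0.01 -0.09] w 0.0436 j [-0.16  0.7   0.47  1.72 -0.42  0.81  0.62]
rel [-0.0017, -0.0003, 0.0229] [0.03, -0.1, -0.02]
```

View pics/s11.png

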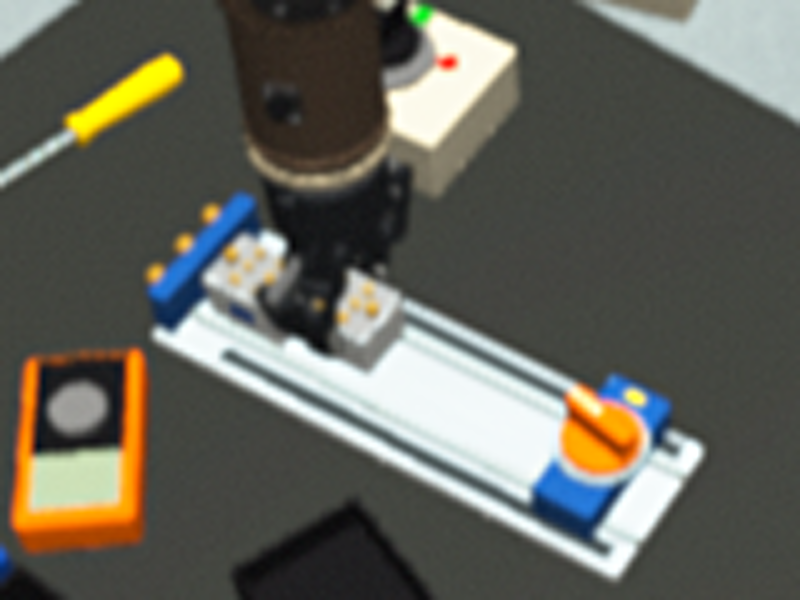

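Call:
move_arm(rows=[[-0.002,0,0,0,0,0],[-0.002,0,0.005,0,0,0],[-0.002,0,0.01,0,0,0],[-0.002,0,0.015,0,0,0],[-0.002,0,0.019,0,0,0],[-0.002,0,0.022,0,0,0],[-0.002,0,0.023,0,0,0],[-0.002,0,0.023,0,0,0]])

```text
time: 24.87
position: [0.6287, -0.1429, 0.0202]
eef_rot: [-0.001, 0.998, 0.059, -0.0]
wrist_force: [-6.3, 2.6, 12.7]
grip_width: 0.0435
```

```bash
python3 go.py .6301 -.1430 .0205 6.8
```

```text
t 24.87 p [ 0.6287 -0.1429  0.0202] psi 6.78 F [-6.3  2.6 12.7] T [0.49 1.19 0.  ] w 0.0435 j [-0.15  0.73  0.45  1.74 -0.43  0.77  0.64]
rel [0.0013, 0.0002, -0.0003] [-0.06, 0.02, -0.02]
```

Call:
move_arm(rows=[[0,0,0,0,0,0],[0,0,0,0,0,0],[0,0,0,0,0,0],[0,0,0,0,0,0],[0,0,-0.02,0,0,0],[0,0,-0.05,0,0,0],[0,0,-0.09,0,0,0],[0,0,-0.12,0,0,0],[0,-0.04,-0.13,0,0,3],[0,-0.08,-0.13,0,0,6],[0,-0.12,-0.13,0,0,9],[0,-0.16,-0.13,0,0,12]], hand=0)

```text
time: 25.87
position: [0.6101, 0.0173, 0.1497]
eef_rot: [-0.0, 0.999, -0.047, 0.0]
wrist_force: [1.6, -0.1, 0.2]
grip_width: 0.085
```

```bash
python3 - <<'E'
from meas import *
snap(12); s=load("scene",12); crop(s,130,140,290,260,5,"pics/s12.png")
for n in("top","scene"):
    c=load(n,12)
    print("m1",rect(pts(c,.045,.054,(.59,.68,-.249,-.18))))
    print("m2",rect(pts(c,.045,.054,(.59,.68,-.175,-.09))))
E
python3 go.py .6075 .0457 .12 -5.8
```

```text
m1 (array([ 0.6355, -0.2147,  0.0598,  0.0449]), -83.1, 244, array([ 0.635 , -0.2149,  0.0506]))
m2 (array([ 0.6266, -0.142 ,  0.06  ,  0.0451]), -82.6, 238, array([ 0.6254, -0.1424,  0.0504]))
m1 (array([ 0.6392, -0.2174,  0.0684,  0.0474]), -82.0, 175, array([ 0.6401, -0.2133,  0.0497]))
m2 (array([ 0.6289, -0.1435,  0.0611,  0.0467]), -80.5, 172, array([ 0.6312, -0.1416,  0.0497]))
t 25.97 p [0.6095 0.0259 0.1485] psi -4.67 F [-0.1  0.3 -0.2] T [0.02 0.04 0.  ] w 0.0854 j [-0.53  0.54  0.6   1.74 -0.36  0.97  0.13]
rel [-0.0036, -0.0194, 0.0286] [-0.26, 0.12, 1.13]
```

View pics/s12.png

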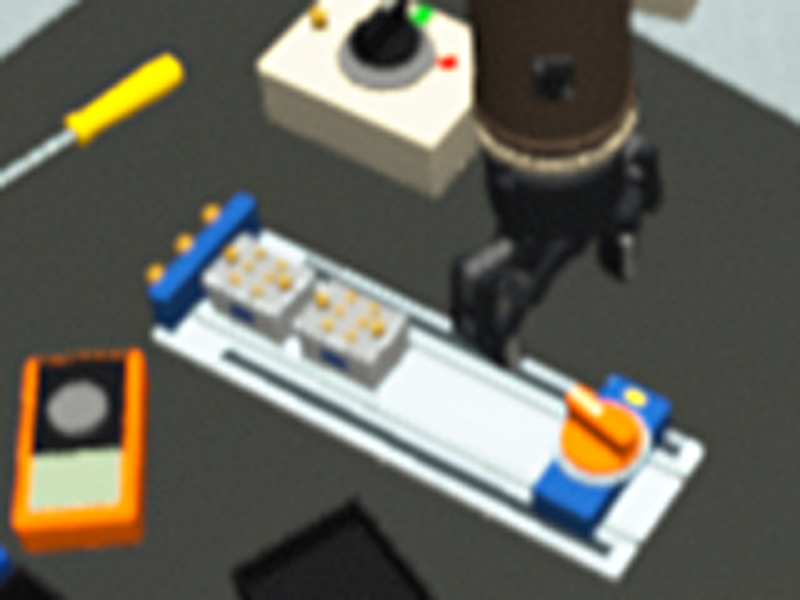

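Run:
```python
from h import *
a=np.hstack([cv2.resize(load(n,12)["image"],(400,300)) for n in("scene","top")]); cv2.imwrite("pics/both12.png",a[:,:,::-1])
```

```text
(no output)
```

View pics/both12.png

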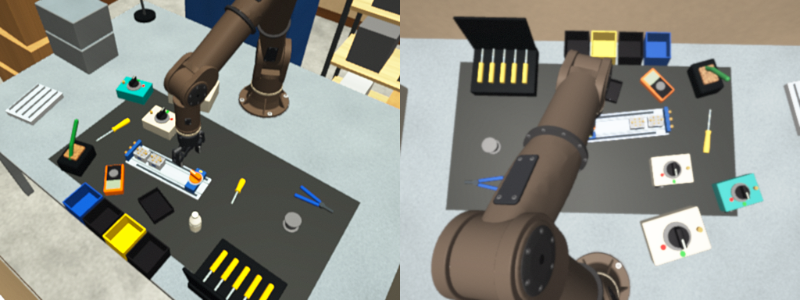

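Call:
move_arm(rows=[[-0.0036,-0.0194,0,0,0,1],[-0.0036,-0.0194,0.02,0,0,1],[-0.0036,-0.0194,0.04,0,0,1],[-0.0036,-0.0194,0.04,0,0,1],[-0.0036,-0.0194,0.04,0,0,1],[-0.0036,-0.0194,0.04,0,0,1]])

```text
time: 26.47
position: [0.6089, 0.0347, 0.1101]
eef_rot: [0.0, 0.999, -0.055, 0.0]
wrist_force: [0.7, 0.3, 0.1]
grip_width: 0.0858
```

```bash
python3 go.py .6075 .0457 .07 -5.8
```

```text
t 26.47 p [0.6089 0.0347 0.1101] psi -6.26 F [0.7 0.3 0.1] T [ 0.  0. -0.] w 0.0858 j [-0.54  0.58  0.58  1.78 -0.4   0.9   0.11]
rel [-0.0026, -0.0108, 0.0401] [0.01, -0.04, -0.46]
```

Call:
move_arm(rows=[[-0.0026,-0.0108,0,0,0,-0.5],[-0.0026,-0.0108,0.01,0,0,-0.5],[-0.0026,-0.0108,0.025,0,0,-0.5],[-0.0026,-0.0108,0.04,0,0,-0.5],[-0.0026,-0.0108,0.04,0,0,-0.5],[-0.0026,-0.0108,0.04,0,0,-0.5]])

```text
time: 26.97
position: [0.6065, 0.0468, 0.0689]
eef_rot: [0.0, 0.999, -0.05, -0.001]
wrist_force: [0.3, -0.6, 0.6]
grip_width: 0.0853
```

Call:
move_arm(rows=[[0,0,0,0,0,0],[0,0,0,0,0,0],[0,0,0,0,0,0],[0,0,0,0,0,0],[0,0,0,0,0,0],[0,0,0,0,0,0],[0,0,0,0,0,0],[0,0,0,0,0,0]], hand=1, force=80)

```text
time: 27.63
position: [0.6076, 0.0464, 0.0699]
eef_rot: [-0.0, 0.999, -0.05, 0.001]
wrist_force: [0.0, 0.6, 5.1]
grip_width: 0.0115
```

```bash
python3 go.py .6275 -.1214 .07 -5.8
```

```text
t 27.63 p [0.6076 0.0464 0.0699] psi -5.71 F [0.  0.6 5.1] T [-0.01  0.03  0.16] w 0.0115 j [-0.53  0.63  0.55  1.81 -0.43  0.82  0.13]
rel [0.0365, 0.165, -0.0001] [-0.02, -0.07, 0.09]
```

Call:
move_arm(rows=[[0.0024,0.0107,0,0,0,0],[0.0047,0.0215,0,0,0,0],[0.0071,0.0322,0,0,0,0],[0.0094,0.043,0,0,0,0],[0.0118,0.0537,0,0,0,0],[0.0142,0.0644,0,0,0,0],[0.0165,0.0752,0,0,0,0],[0.0189,0.0859,0,0,0,0],[0.0212,0.0966,0,0,0,0],[0.0236,0.1074,0,0,0,0],[0.026,0.1181,0,0,0,0],[0.0283,0.1289,0,0,0,0]])

```text
time: 28.63
position: [0.6233, -0.0845, 0.0699]
eef_rot: [-0.0, 0.999, -0.05, 0.001]
wrist_force: [2.2, 1.4, 4.2]
grip_width: 0.0118
```

```bash
python3 go.py .6264 -.1132 .07 -5.8
```

```text
t 28.63 p [ 0.6233 -0.0845  0.0699] psi -5.68 F [2.2 1.4 4.2] T [ 0.44 -0.28  0.1 ] w 0.0118 j [-0.3   0.65  0.54  1.76 -0.43  0.84  0.34]
rel [0.0059, 0.0282, -0.0001] [-0.05, -0.09, 0.12]
```

Call:
move_arm(rows=[[0.0009,0.004,0,0,0,0],[0.0018,0.008,0,0,0,0],[0.0026,0.012,0,0,0,0],[0.0035,0.016,0,0,0,0],[0.0044,0.02,0,0,0,0],[0.005,0.023,0,0,0,0],[0.0055,0.025,0,0,0,0],[0.0055,0.025,0,0,0,0]])

```text
time: 29.3
position: [0.6263, -0.1089, 0.0699]
eef_rot: [-0.001, 0.999, -0.049, 0.001]
wrist_force: [2.3, 3.2, 7.4]
grip_width: 0.0119
```

```bash
python3 go.py
python3 - <<'E'
from meas import *
snap(13); s=load("scene",13); crop(s,130,140,290,260,5,"pics/s13.png")
E
```

```text
t 29.3 p [ 0.6263 -0.1089  0.0699] psi -5.66 F [2.3 3.2 7.4] T [ 0.44 -0.25  0.06] w 0.0119 j [-0.26  0.66  0.53  1.74 -0.43  0.85  0.37]
```

View pics/s13.png

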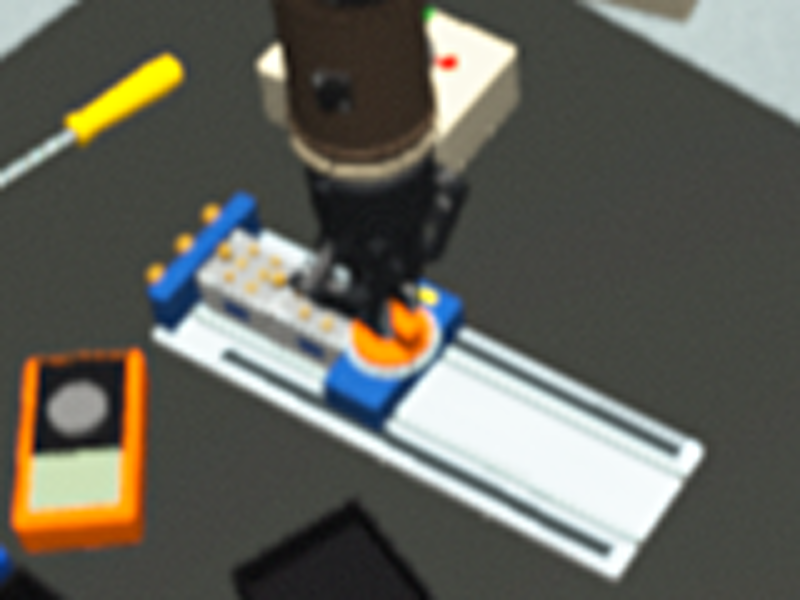

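Call:
move_arm(rows=[[0.0004,0.002,0,0,0,0],[0.0009,0.004,0,0,0,0],[0.0013,0.006,0,0,0,0],[0.0015,0.007,0,0,0,0],[0.0015,0.007,0,0,0,0]])

```text
time: 29.82
position: [0.6267, -0.1125, 0.0699]
eef_rot: [-0.003, 0.999, -0.048, -0.0]
wrist_force: [-1.0, 10.9, 11.0]
grip_width: 0.0121
```

```bash
python3 go.py
```

```text
t 29.82 p [ 0.6267 -0.1125  0.0699] psi -5.54 F [-1.  10.9 11. ] T [ 2.4   0.31 -0.1 ] w 0.0121 j [-0.25  0.66  0.53  1.74 -0.43  0.86  0.38]
```

Call:
move_arm(rows=[[0.0004,0.002,0,0,0,0],[0.0004,0.002,0,0,0,0],[0.0004,0.002,0,0,0,5],[0.0004,0.002,0,0,0,10],[0.0004,0.002,0,0,0,16],[0.0004,0.002,0,0,0,22],[0.0004,0.002,0,0,0,28],[0.0004,0.002,0,0,0,34],[0.0004,0.002,0,0,0,40],[0.0004,0.002,0,0,0,40]])

```text
time: 30.65
position: [0.6277, -0.1132, 0.0699]
eef_rot: [-0.003, 0.921, -0.389, -0.001]
wrist_force: [0.9, 14.6, 13.8]
grip_width: 0.0121
```

```bash
python3 go.py
```

```text
t 30.65 p [ 0.6277 -0.1132  0.0699] psi -45.84 F [ 0.9 14.6 13.8] T [ 3.26 -0.14 -0.23] w 0.0121 j [-0.36  0.72  0.72  1.74 -0.59  0.91 -0.18]
```

Call:
move_arm(rows=[[0,0,0,0,0,6],[0,0,0,0,0,12],[0,0,0,0,0,18],[0,0,0,0,0,24],[0,0,0,0,0,30],[0,0,0,0,0,34],[0,0,0,0,0,37],[0,0,0,0,0,39],[0,0,0,0,0,39]])

```text
time: 31.4
position: [0.6283, -0.1141, 0.0699]
eef_rot: [-0.003, 0.74, -0.673, -0.001]
wrist_force: [2.6, 12.0, 11.5]
grip_width: 0.0117
```

```bash
python3 go.py
```

```text
t 31.4 p [ 0.6283 -0.1141  0.0699] psi -84.55 F [ 2.6 12.  11.5] T [ 2.73 -0.54  0.5 ] w 0.0117 j [-0.45  0.79  0.9   1.75 -0.74  0.98 -0.73]
```

Call:
move_arm(rows=[[0,0,0,0,0,3],[0,0,0,0,0,3],[0,0,0,0,0,3]])

```text
time: 31.65
position: [0.6283, -0.1142, 0.0699]
eef_rot: [-0.003, 0.723, -0.691, -0.001]
wrist_force: [1.8, 11.6, 10.7]
grip_width: 0.0122
```

```bash
python3 go.py
```

```text
t 31.65 p [ 0.6283 -0.1142  0.0699] psi -87.34 F [ 1.8 11.6 10.7] T [ 2.63 -0.59  1.45] w 0.0122 j [-0.45  0.79  0.91  1.75 -0.75  0.98 -0.77]
```

Call:
move_arm(rows=[[-0.0015,0,0,0,0,-2],[-0.0025,0,0,0,0,-2.5],[-0.0025,0,0,0,0,-2.5]])

```text
time: 31.9
position: [0.6282, -0.1139, 0.07]
eef_rot: [-0.002, 0.738, -0.675, 0.0]
wrist_force: [5.2, 5.7, 5.7]
grip_width: 0.012
```

```bash
python3 go.py
```

```text
t 31.9 p [ 0.6282 -0.1139  0.07  ] psi -84.95 F [5.2 5.7 5.7] T [ 1.2  -1.02  0.68] w 0.012 j [-0.45  0.79  0.9   1.75 -0.74  0.98 -0.74]
```

Call:
move_arm(rows=[[0,0,0,0,0,0],[0,0,0,0,0,0],[0,0,0,0,0,0],[0,0,-0.02,0,0,0],[0,0,-0.05,0,0,0],[0,0,-0.08,0,0,0],[0,0,-0.11,0,0,0],[0,0,-0.11,0,0,0]], hand=0)

```text
time: 32.57
position: [0.6281, -0.1189, 0.1848]
eef_rot: [-0.002, 0.735, -0.678, 0.003]
wrist_force: [0.1, -0.9, 0.4]
grip_width: 0.0854
```

```bash
python3 - <<'E'
from meas import *
snap(14); s=load("scene",14); crop(s,130,140,290,260,5,"pics/s14.png"); t=load("top",14); crop(t,240,130,380,235,5.5,"pics/t14.png")
for n in("top","scene"):
    c=load(n,14); print("clampbar",rect(pts(c,.078,.1,(.5,.7,-.16,-.06))))
E
python3 go.py
```

```text
clampbar (array([ 0.6098, -0.1137,  0.021 ,  0.0119]), 0.7, 31, array([ 0.6082, -0.1142,  0.0859]))
clampbar (array([ 0.6275, -0.112 ,  0.0507,  0.0154]), 6.6, 68, array([ 0.6287, -0.1113,  0.0847]))
t 32.67 p [ 0.6263 -0.1172  0.1802] psi -85.25 F [ 0.2  0.2 -0.4] T [ 0.08  0.04 -0.  ] w 0.0857 j [-0.51  0.67  1.01  1.66 -0.62  1.16 -0.83]
```

View pics/s14.png

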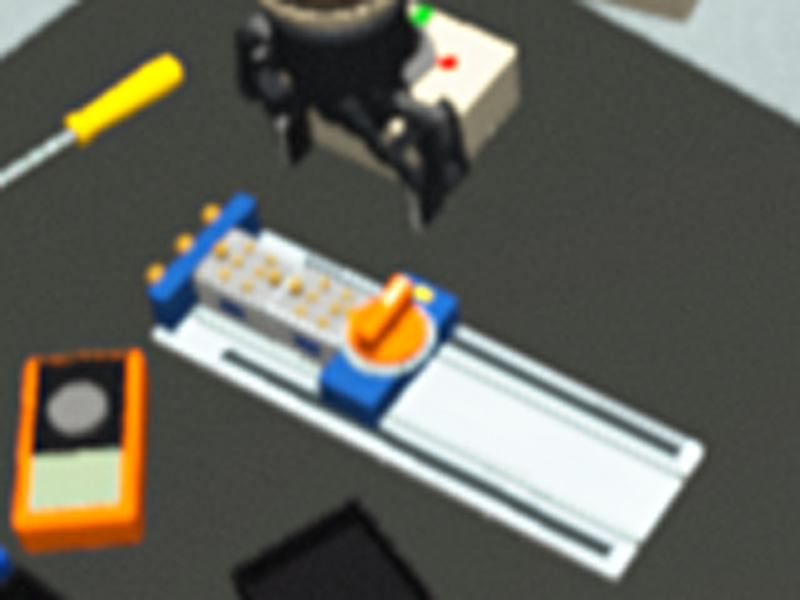

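View pics/t14.png

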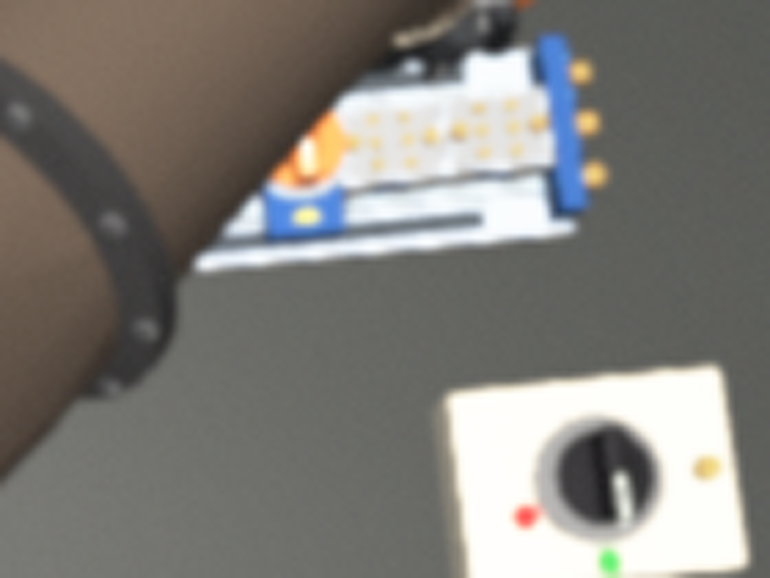

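```bash
python3 go.py .4438 -.277 .15 -83
```

```text
t 32.67 p [ 0.6263 -0.1172  0.1802] psi -85.25 F [ 0.2  0.2 -0.4] T [ 0.08  0.04 -0.  ] w 0.0857 j [-0.51  0.67  1.01  1.66 -0.62  1.16 -0.83]
rel [0.1441, 0.1952, 0.0299] [-0.09, -0.01, -2.25]
```

Call:
move_arm(rows=[[0.02,0.028,0,0,0,-1],[0.043,0.058,0,0,0,-2.3],[0.065,0.088,0,0,0,-2.3],[0.085,0.118,0,0,0,-2.3],[0.108,0.147,0.01,0,0,-2.3],[0.13,0.176,0.02,0,0,-2.3],[0.144,0.195,0.03,0,0,-2.3],[0.144,0.195,0.03,0,0,-2.3],[0.144,0.195,0.03,0,0,-2.3],[0.144,0.195,0.03,0,0,-2.3]])

```text
time: 33.5
position: [0.4439, -0.2758, 0.1486]
eef_rot: [0.0, 0.749, -0.662, -0.001]
wrist_force: [1.3, 0.2, -0.9]
grip_width: 0.0857
```

```bash
python3 - <<'E'
from meas import *
snap(15); s=load("scene",15); crop(s,130,80,290,200,5,"pics/s15.png"); t=load("top",15); crop(t,220,130,360,235,5.5,"pics/t15.png")
for n in("top","scene"):
    c=load(n,15); print("clampbar",rect(pts(c,.078,.1,(.5,.7,-.16,-.06))))
    print("selbar",rect(pts(c,.094,.11,(.4,.5,-.3,-.25))))
E
python3 go.py .4438 -.277 .083 -83
```

```text
clampbar (array([ 0.6239, -0.1116,  0.0501,  0.0143]), 7.5, 80, array([ 0.6229, -0.1117,  0.0858]))
selbar (array([0., 0., 0., 0.]), 0.0, 0, array([nan, nan, nan]))
clampbar (array([ 0.6279, -0.1122,  0.0491,  0.0168]), 10.7, 70, array([ 0.6282, -0.1113,  0.0844]))
selbar (array([ 0.4446, -0.275 ,  0.0532,  0.0178]), 9.0, 62, array([ 0.4463, -0.2738,  0.1014]))
t 33.6 p [ 0.4448 -0.2755  0.149 ] psi -82.8 F [ 0.4 -0.2  0.5] T [ 0.03  0.01 -0.03] w 0.0855 j [-0.26  0.52  1.02  1.97 -0.54  0.95 -0.41]
rel [0.0014, 0.0011, 0.066] [0.03, 0.02, 0.2]meas.py:10: RuntimeWarning: Mean of empty slice.
  return np.round([cx,cy,w,h],4),round((a+90)%180-90,1),len(P),P.mean(0).round(4)
  ret = um.true_divide(
```

View pics/s15.png

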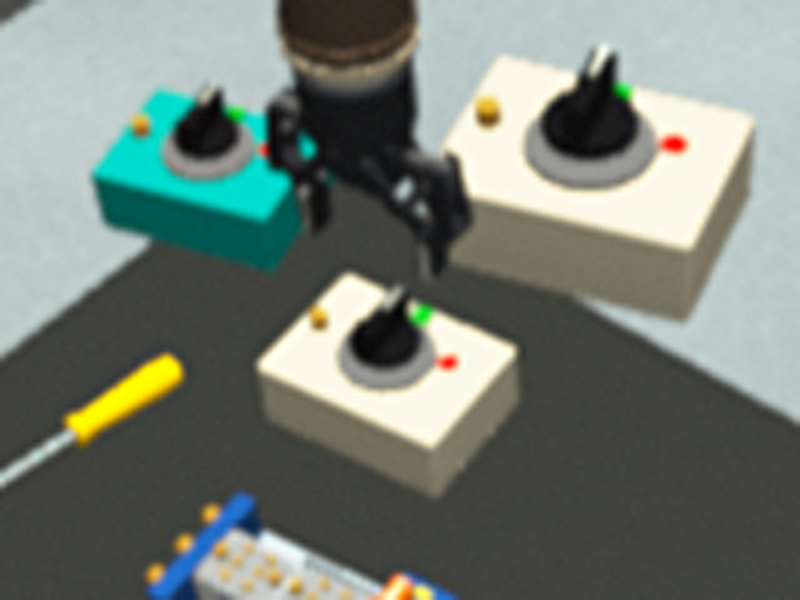

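View pics/t15.png

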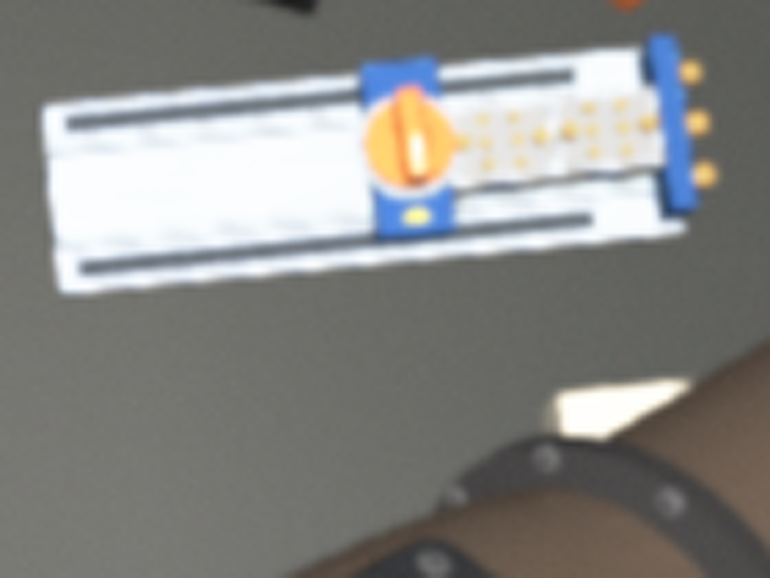

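Call:
move_arm(rows=[[0,0,0,0,0,-7],[0,0,0,0,0,-14],[0,0,0,0,0,-21],[0,0,0,0,0,-28],[0,0,0,0,0,-35],[0,0,0,0,0,-42],[0,0,0,0,0,-49],[0,0,0,0,0,-56],[0,0,0,0,0,-63],[0,0,0,0,0,-70],[0,0,0,0,0,-77],[0,0,0,0,0,-84]])

```text
time: 34.6
position: [0.4449, -0.2756, 0.1493]
eef_rot: [0.0, 1.0, 0.014, 0.0]
wrist_force: [0.3, -0.9, 0.2]
grip_width: 0.085
```

Call:
move_arm(rows=[[0,0,0,0,0,-7],[0,0,0,0,0,-14],[0,0,0,0,0,-21],[0,0,0,0,0,-28],[0,0,0,0,0,-35],[0,0,0,0,0,-42],[0,0,0,0,0,-49],[0,0,0,0,0,-56],[0,0,0,0,0,-63],[0,0,0,0,0,-70],[0,0,0,0,0,-77],[0,0,0,0,0,-84]])

```text
time: 35.6
position: [0.4448, -0.2756, 0.1493]
eef_rot: [-0.0, 0.734, 0.679, 0.0]
wrist_force: [-0.1, -1.2, -0.1]
grip_width: 0.0854
```

Call:
move_arm(rows=[[0,0,0,0,0,-7],[0,0,0,0,0,-12],[0,0,0,0,0,-12],[0,0,0,0,0,-12],[0,0,0,0,0,-12]])

```text
time: 36.02
position: [0.4443, -0.2761, 0.1493]
eef_rot: [-0.0, 0.663, 0.749, 0.0]
wrist_force: [0.1, 0.7, 0.2]
grip_width: 0.0856
```

```bash
python3 go.py .4438 -.277 .083 97
```

```text
t 36.02 p [ 0.4443 -0.2761  0.1493] psi 96.95 F [0.1 0.7 0.2] T [-0.04 -0.04 -0.02] w 0.0856 j [ 0.31  0.36  0.18  1.93 -0.08  0.86  2.23]
rel [-0.0009, -0.0006, 0.0663] [-0.0, -0.01, -0.05]
```

Call:
move_arm(rows=[[-0.001,0,0.02,0,0,0],[-0.001,0,0.04,0,0,0],[-0.001,0,0.055,0,0,0],[-0.001,0,0.066,0,0,0],[-0.001,0,0.066,0,0,0],[-0.001,0,0.066,0,0,0]])

```text
time: 36.52
position: [0.4439, -0.2772, 0.0831]
eef_rot: [-0.001, 0.663, 0.749, -0.0]
wrist_force: [0.1, 0.1, 1.1]
grip_width: 0.085
```

Call:
move_arm(rows=[[0,0,0,0,0,0],[0,0,0,0,0,0],[0,0,0,0,0,0],[0,0,0,0,0,0],[0,0,0,0,0,0],[0,0,0,0,0,0],[0,0,0,0,0,0],[0,0,0,0,0,0]], hand=1, force=40)

```text
time: 37.18
position: [0.4441, -0.2773, 0.0836]
eef_rot: [-0.0, 0.662, 0.749, 0.0]
wrist_force: [-0.7, 2.9, 4.1]
grip_width: 0.0129
```

```bash
python3 go.py
```

```text
t 37.18 p [ 0.4441 -0.2773  0.0836] psi 97.09 F [-0.7  2.9  4.1] T [ 0.4   0.18 -0.01] w 0.0129 j [ 0.34  0.45  0.16  1.99 -0.11  0.71  2.26]
```

Call:
move_arm(rows=[[0,0,0.004,0,0,0],[0,0,0.008,0,0,0],[0,0,0.0105,0,0,0],[0,0,0.0105,0,0,0],[0,0,0.0105,0,0,0]])

```text
time: 37.6
position: [0.4441, -0.2773, 0.0737]
eef_rot: [0.0, 0.662, 0.749, 0.0]
wrist_force: [-3.4, 3.8, 14.7]
grip_width: 0.0129
```

```bash
python3 go.py
```

```text
t 37.6 p [ 0.4441 -0.2773  0.0737] psi 97.08 F [-3.4  3.8 14.7] T [ 0.82  0.73 -0.07] w 0.0129 j [ 0.34  0.47  0.16  2.   -0.11  0.68  2.26]
```

Call:
move_arm(rows=[[0,0,0,0,0,6],[0,0,0,0,0,12],[0,0,0,0,0,18],[0,0,0,0,0,24],[0,0,0,0,0,30],[0,0,0,0,0,36],[0,0,0,0,0,42],[0,0,0,0,0,48],[0,0,0,0,0,54],[0,0,0,0,0,60],[0,0,0,0,0,65],[0,0,0,0,0,68]])

```text
time: 38.6
position: [0.4438, -0.2778, 0.0737]
eef_rot: [0.0, 0.969, 0.249, 0.0]
wrist_force: [-4.6, 2.0, 16.1]
grip_width: 0.0131
```

Call:
move_arm(rows=[[0,0,0,0,0,1.5],[0,0,0,0,0,1.5]])

```text
time: 38.77
position: [0.4438, -0.2778, 0.0737]
eef_rot: [0.0, 0.971, 0.238, 0.0]
wrist_force: [-3.6, 2.7, 16.1]
grip_width: 0.0128
```

```bash
python3 go.py
```

```text
t 38.77 p [ 0.4438 -0.2778  0.0737] psi 27.48 F [-3.6  2.7 16.1] T [0.48 1.16 0.19] w 0.0128 j [ 0.09  0.5   0.5   2.02 -0.36  0.71  1.3 ]
```

Call:
move_arm(rows=[[0,0,-0.003,0,0,0.3],[0,0,-0.006,0,0,0.3],[0,0,-0.009,0,0,0],[0,0,-0.0095,0,0,0],[0,0,-0.0095,0,0,0]])

```text
time: 39.18
position: [0.4437, -0.2778, 0.0826]
eef_rot: [0.0, 0.971, 0.238, -0.0]
wrist_force: [-2.2, -0.9, 4.7]
grip_width: 0.0131
```

```bash
python3 go.py
```

```text
t 39.18 p [ 0.4437 -0.2778  0.0826] psi 27.58 F [-2.2 -0.9  4.7] T [-0.02  0.61  0.15] w 0.0131 j [ 0.08  0.49  0.51  2.01 -0.35  0.72  1.29]
```

Call:
move_arm(rows=[[0,0,0,0,0,0],[0,0,0,0,0,0],[0,0,0,0,0,0],[0,0,-0.02,0,0,0],[0,0,-0.06,0,0,0],[0,0,-0.1,0,0,0],[0,-0.03,-0.12,0,0,0],[0,-0.07,-0.13,0,0,0],[0,-0.11,-0.13,0,0,0],[0,-0.15,-0.13,0,0,0],[0,-0.19,-0.13,0,0,0],[0,-0.23,-0.13,0,0,0]], hand=0)

```text
time: 40.18
position: [0.3364, -0.0723, 0.2123]
eef_rot: [0.0, 0.971, 0.238, 0.0]
wrist_force: [-0.2, 1.4, -0.8]
grip_width: 0.0856
```

Call:
move_arm(rows=[[0,-0.04,0,0,0,0],[0,-0.08,0,0,0,0],[0,-0.12,0,0,0,0],[0,-0.12,0,0,0,0],[0,-0.12,0,0,0,0]])

```text
time: 40.6
position: [0.2813, 0.034, 0.2124]
eef_rot: [-0.0, 0.971, 0.241, 0.0]
wrist_force: [1.0, -0.5, 0.4]
grip_width: 0.0855
```

```bash
python3 go.py
python3 - <<'E'
from meas import *
snap(16); s=load("scene",16); crop(s,110,80,270,200,5,"pics/s16.png"); t=load("top",16); crop(t,240,130,380,250,5,"pics/t16.png")
for n in("top","scene"):
    c=load(n,16); print("clampbar",rect(pts(c,.078,.1,(.5,.7,-.16,-.06))))
    print("selbar",rect(pts(c,.094,.12,(.36,.52,-.34,-.2))))
    print("mods",rect(pts(c,.047,.053,(.6,.67,-.248,-.138))))
c=load("top",16);W=world(c);hsv=cv2.cvtColor(c["image"],cv2.COLOR_RGB2HSV)
E
```

```text
t 40.6 p [0.2813 0.034  0.2124] psi 27.85 F [ 1.  -0.5  0.4] T [ 0.   -0.03 -0.03] w 0.0855 j [-0.57 -0.15  0.23  2.33  0.04  0.96  0.12]
clampbar (array([ 0.6247, -0.1117,  0.0512,  0.0137]), 7.2, 81, array([ 0.6229, -0.1116,  0.0854]))
selbar (array([ 0.441 , -0.2745,  0.0485,  0.0128]), -62.7, 86, array([ 0.4404, -0.2734,  0.1037]))
mods (array([ 0.6321, -0.193 ,  0.1149,  0.0446]), -81.8, 376, array([ 0.6319, -0.1927,  0.0504]))
clampbar (array([ 0.6267, -0.111 ,  0.0487,  0.0163]), 10.4, 68, array([ 0.6279, -0.1112,  0.0846]))
selbar (array([ 0.4446, -0.2756,  0.0502,  0.0204]), -64.4, 65, array([ 0.4459, -0.2741,  0.1015]))
mods (array([ 0.6361, -0.1951,  0.1086,  0.0476]), -81.4, 255, array([ 0.6361, -0.1938,  0.0501]))
```

View pics/s16.png

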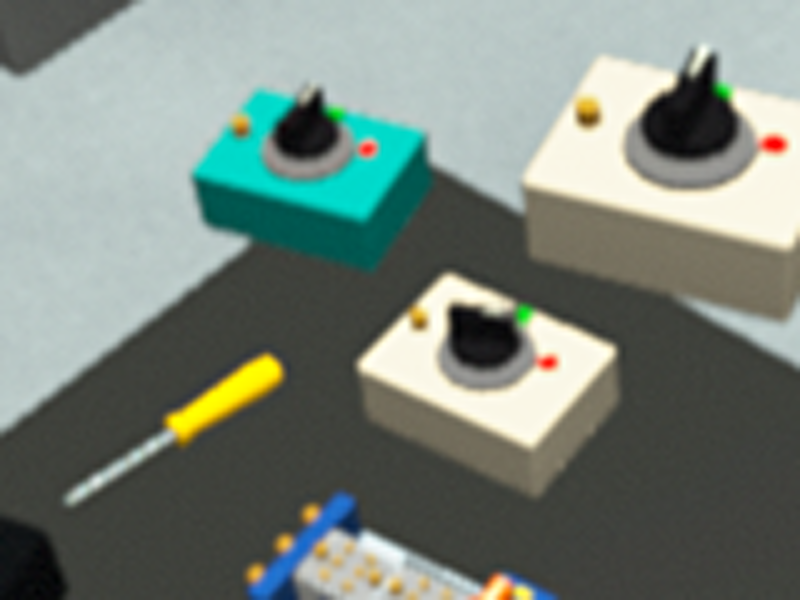

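View pics/t16.png

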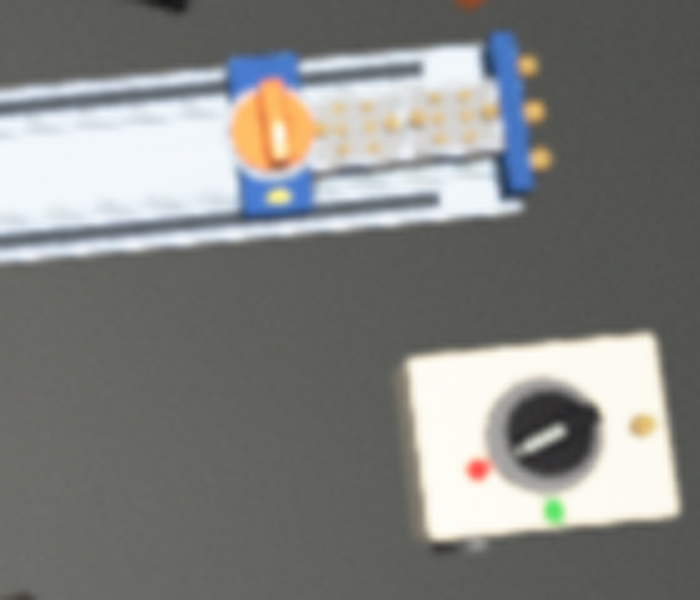

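Run:
```python
from h import *
for n in("scene","top"):
    d=cv2.absdiff(load(n,0)["image"],load(n,16)["image"]).max(2)
    m=cv2.morphologyEx((d>45).astype(np.uint8),cv2.MORPH_OPEN,np.ones((2,2)))
    k,l,st,ce=cv2.connectedComponentsWithStats(m)
    print(n,[(ce[i].round().astype(int).tolist(),int(st[i,4])) for i in range(1,k) if st[i,4]>8])
```

```text
scene [([327, 16], 1282), ([360, 8], 220), ([397, 14], 1224), ([478, 1], 9), ([501, 23], 302), ([375, 51], 1076), ([344, 37], 14), ([316, 80], 1537), ([346, 63], 62), ([339, 70], 117), ([362, 89], 58), ([346, 93], 145), ([365, 100], 31), ([502, 162], 385), ([197, 205], 1031), ([300, 208], 276), ([315, 277], 353)]
top [([316, 157], 480), ([293, 157], 347), ([324, 155], 88), ([166, 160], 301), ([221, 218], 312), ([230, 248], 10), ([234, 257], 13), ([224, 306], 5191), ([7, 334], 277), ([263, 332], 111), ([275, 341], 47), ([245, 345], 79), ([248, 368], 1134), ([242, 352], 14), ([266, 355], 49), ([287, 378], 10)]
```

Only the arm, the two modules and the stop have changed since the first pictures. I'm handing the job in.

```bash
python3 -c "
from plant import finish_job
print(finish_job())"
```

```text
the job is handed in; nothing more can be done
None
```

The job is done and handed in at about 41 s of the 210 s allowed, in the order asked. I used the selector on the smaller cream unit.

- **Selector to standby:** I pressed it down, turned it to the green dot and let it pop up.
- **Clamp and stop:** I freed the clamp knob and drew the stop back until it met its end stop. It travelled about 194 mm.
- **Modules:** Only two were on the bench. I laid both flat in the channel, long side along it. I slid the stop up until the row closed against the end wall, with about 12–15 N of push, and tightened the clamp to its hard stop while still pushing.
- **Selector to live:** I pressed it down, turned it back to the red dot and let it spring up.

**Last checks:**
- The selector bar is within about 1° of where it was at the start (live) in the top view. Its top is at the same height as before, so it is up.
- The clamp pointer is at the yellow mark. Its bar measures 7.2° in the top view, against about 6.9° for the tray.
- Module tops are at 50 mm, so they lie flat, and I saw no gap in the row.
- Comparing the first and last pictures shows changes only at the arm, the modules and the stop. Nothing else has moved.

**Disagreements:**
- The two cameras differed by 2–4 mm in x. They also differed on the clamp bar angle at the end, 10.4° in the scene view against 7.2° from above. I trusted the top view because the clamp's hard stop had been felt.
- The gripper readings put things about 2 mm off the camera positions in y, and I corrected for that.

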